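# Assemble the vacuum filtration set on its receiver

### The arm

A 6-joint arm with a two-finger parallel gripper is mounted at the origin on the work surface. World frame = base frame: x ahead of the robot, y to its left, z up, the work surface at z = 0. Lengths are in m, angles in degrees, forces in N, time in s.
With the tool pointing down it reaches from about 0.4 to 0.825 m from the base axis. Payload 7 kg.
Tool frame: the origin (TCP) lies at the very end of the fingers, on their centre line; the grasp point (between the pads) lies 19 mm behind it; x points along the fingers, z is the direction in which the jaws open and shut, and the axes are right-handed (so a half turn about x gives the same grasp; the last joint's range is limited). The gripper opens to 88 mm and grips with 3 to 60 N. Pads are 19 mm wide; open, the fingers measure 130 mm over their backs; the gripper's body (78 mm by 193 mm) begins 47 mm behind the grasp point.
Start: joints at [-49.383, 20.546, 0.682, 0, -70.136, -16.507], TCP at [0.276, -0.616, 0.227] pointing down, gripper open.
Joint ranges: [-176.03, 176.03], [-82.01, 121.73], [-58.28, 71.71], [-173.87, 95.51], [-174.79, -0.11], [-173.66, 173.66]. Speed limits (degrees/s): [136.94, 136.94, 172.46, 180, 180, 180].

### API

Orientations are given as [roll, pitch, yaw] about the fixed x, y, z axes, in that order (R = Rz(yaw) Ry(pitch) Rx(roll)).
In Python, from plant import * gives the robot as it stands.
- The arm moves only by the tool arm_command, never from a script. Its argument "commands" is one flat list of numbers, 5 for each row, row after row: the shift along the tool's x, y, z in mm, then the turn about the tool's x in degrees, then the opening in per cent of the stroke, from 0 (shut) to 100 (fully open). A call has 1 to 5 rows; each row shifts and turns the pose as measured when the row begins, along the tool's axes as they then stand; what a row does not reach is not made up. A row lasts 1/8 s, in which the tool goes at most 62.5 mm and 10.7 degrees, less where a joint would pass 70% of its speed; a pose out of reach is approached as far as the arm can. A call is refused whole if a number of a shift passes 62.5 or a number of a turn 10.7, either way. A call with a gripper value outside its range is refused whole. The fingers move at their own pace and stop on an object; the grip force is fixed at half the most. Time passes only in rows, so rows that do not move let the fingers close. It gives the time, the measured TCP pose, the force and the opening at its end, in the units of the state.
- get_obs(): the state, without advancing time (a new reading comes with each control period).
- snapshot(name): name is "scene" or "top" or "wrist"; returns a dict with "frame" (400x640x3 uint8, blue, green, red), "fov_y" (degrees; the focal length in pixels is half the picture's height over the tangent of half this angle, whatever the lens; pixels are square), "cx", "cy" (the principal point, pixels), "world_to_cam" (4x4, takes a point from world to camera coordinates). Camera axes: x right, y up, looking along -z (the intrinsics and any distortion apply to the point x, -y, -z); pixel columns grow to the right and rows downward; lengths in m; the calibration is good to about 2 mm. A picture is of the moment at which its call begins. There is no depth.
- close_job(): hands the job in, once; it reports no verdict.
The state is a dict: "clock": time; "joint_pos": joint angles; "qvel": joint speeds; "tau": joint torques, N m; "tool_pos": TCP position; "orientation": TCP orientation; "force": force on the tool from outside, world axes, zero at the start; "moment": the same for the moment, N m; "opening": finger opening in m.
Only numpy, scipy, OpenCV 4.12 (cv2) and the standard library are available. Lean on these libraries where they do the work, as an engineer would, in place of code of your own. Each camera call takes 0.05 s, during which the arm holds its last target. There are 200 camera calls.

### The job

Build up the steel filtration set on the vacuum receiver for the next water sample: set the filter base into the receiver's neck stopper down, then the support screen into the base, then the funnel over the screen, and last the lid on the funnel, each one fully seated and upright. Set the parts down rather than dropping them, and leave the two vials, the petri dish, the forceps and the sample bottle where they are.

Things in the scene. Friction and masses are not known exactly. Their poses are not given: they have to be found in the camera images.
- receiver: Steel vacuum receiver pot, fixed to the counter. Foot 100 mm, body 90 mm dia.; shoulder slopes in from 58 to 70 mm height to a neck 50 mm outside, bore 40 mm, 25 mm deep, open at the top, rim at 95 mm height. Brass nipple along own +x to 80 mm from the axis, 40 mm high. Origin: centre of the underside; z up.
- filter_base: Filter base, 40 mm tall, 0.25 kg: black rubber stopper below (0-20 mm; 30 mm dia. at its foot, 36 mm at its top), steel plate above (20-40 mm; 52 mm dia.) with a recess 45 mm wide, 7 mm deep in its top. Stands on its stopper. Seated: plate on the receiver's rim, origin 75 mm above the receiver's. Origin: centre of the underside; z up.
- screen: Support screen, stepped steel disc 14 mm thick with small dark holes on top, 0.1 kg: spigot below (0-6 mm; 40 mm dia., chamfered), flange above (6-14 mm; 50 mm dia.). Lies spigot down. Seated: spigot in the filter base's recess, flange on its plate, origin 34 mm above the filter base's. Origin: centre of the underside; z up.
- funnel: Steel funnel, round tube 80 mm tall, 0.22 kg: foot flange 62 mm dia. (0-11 mm), wall 58 mm, rim bead 61 mm (76-80 mm), mouth 53 mm inside. Recess in the underside 56 mm wide, 6 mm deep, goes over the screen's flange. Stands mouth up. Seated: rests on the screen's top, origin 8 mm above the screen's. Origin: centre of the underside; z up.
- funnel_lid: Funnel lid, 32 mm tall, 0.09 kg: spigot below (0-5 mm; 47 mm dia.), steel disc (5-9 mm; 60 mm dia.), stem (9-16 mm; 12 mm dia.), black knob on top (16-32 mm; 22 mm dia.). Lies knob up. Seated: spigot in the funnel's mouth, disc on its rim, origin 75 mm above the funnel's. Origin: centre of the underside; z up.
- vial_a: Sample vial, clear glass with a ribbed black cap, 26 mm in diameter, 50 mm tall, standing. Not to be disturbed. Origin: centre of the underside.
- vial_b: A second, equal sample vial, 26 mm in diameter, 50 mm tall, standing. Not to be disturbed. Origin: centre of the underside.
- petri_dish: Closed clear petri dish with a white pad, 58 mm in diameter, 14 mm tall. Not to be disturbed. Origin: centre of the underside.
- forceps: Steel forceps lying on the counter, 120 mm long (along own x), 18 mm wide, 8 mm high. Not to be disturbed. Origin: about the middle, on the counter.
- sample_bottle: Clear plastic sample bottle with a white label band and white screw cap, 65 mm in diameter, 138 mm tall, standing. Not to be disturbed. Origin: centre of the underside.
Things that resemble listed ones, but are neither listed nor needed, are in the scene too. What is shaped like the funnel but purple or red is not meant.

How it is judged:
By the outcome, as a careful person would: the job done as asked, in the order asked, and still so for the second after the job is handed in, with the robot touching nothing.
It also fails if it takes over 131 s, if anything falls off the work surface, if the arm or the gripper's body presses on something with over 40 N, if the wrist force passes 120 N, or if a joint passes its speed limit or range.

## Working session

There is one attempt and no reset: what is moved stays moved. The work goes in short steps, Python scripts to look and compute and a tool call to move; the robot and the scene stay as the last step left them, time stands still between calls to the robot, and variables do not carry over. Pictures are saved under pics/ and viewed, about 12 in all and at most 16, crops included, and the job is handed in when it is done.

Besides the shell and the picture viewer there is one more tool, called after "Emit:" as a command line: name --argument value ..., lists and objects as JSON in quotes. arm_command: Moves the arm, as the interface text tells. Its arguments: {"type":"object","properties":{"commands":{"type":"array"}},"required":["commands"]}

```bash
ls; mkdir -p pics
python3 - <<'E'
from plant import *
import cv2
print(get_obs())
for n in ("scene","top","wrist"):
    s=snapshot(n); cv2.imwrite(f"pics/{n}0.png",s["frame"]); print(n,{k:v for k,v in s.items() if k!="frame"})
E
```

```text
pics
{'clock': 0.0, 'joint_pos': array([-4.93829288e+01,  2.05913393e+01,  6.32467546e-01, -1.79889212e-02,
       -7.01353777e+01, -1.65069304e+01]), 'qvel': array([0.02015345, 0.03288973, 0.03714876, 0.06871269, 0.03958743,
       0.04908842]), 'tau': array([-2.27573255e-04, -5.82712948e+01,  2.93055761e+01,  6.99759588e+00,
        6.57204859e-03, -1.75033047e-04]), 'tool_pos': array([ 0.27549281, -0.6156812 ,  0.22562055]), 'orientation': array([  6.33628004,  89.90424498, 120.44029432]), 'force': array([-0.27086237,  0.49693421,  0.30149319]), 'moment': array([ 0.02788365,  0.022849  , -0.03538608]), 'opening': 0.0876543110802395}
scene {'fov_y': 50.710834289925934, 'cx': 325.8294179193434, 'cy': 199.98151962803573, 'world_to_cam': array([[-0.80360646,  0.59508725, -0.0093708 ,  0.40497203],
       [-0.51657505, -0.68959103,  0.50755732,  0.31969353],
       [ 0.29557887,  0.41271707,  0.86156703, -1.16443853],
       [ 0.        ,  0.        ,  0.        ,  1.        ]])}
top {'fov_y': 42.948800421811754, 'cx': 318.6742686163868, 'cy': 199.8874678845994, 'world_to_cam': array([[-0.01997966, -0.99975742,  0.00926868,  0.04932739],
       [ 0.99424556, -0.01889192,  0.10544602, -0.56757693],
       [-0.10524534,  0.01132212,  0.99438183, -1.43374108],
       [ 0.        ,  0.        ,  0.        ,  1.        ]])}
wrist {'fov_y': 59.82951808864259, 'cx': 318.6581256107676, 'cy': 201.33313853995324, 'world_to_cam': array([[-4.09572326e-01,  9.12277538e-01,  4.51148860e-04,
         6.73460384e-01],
       [-8.77585658e-01, -3.93862027e-01, -2.73342490e-01,
         3.19586736e-02],
       [-2.49186523e-01, -1.12349441e-01,  9.61916670e-01,
        -3.91728554e-01],
       [ 0.00000000e+00,  0.00000000e+00,  0.00000000e+00,
         1.00000000e+00]])}
```

View pics/top0.png

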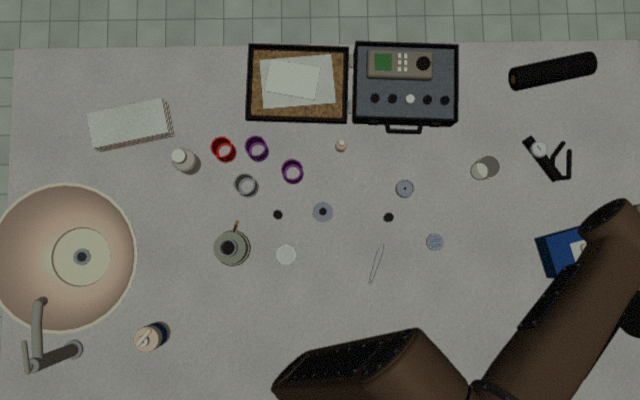

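View pics/scene0.png

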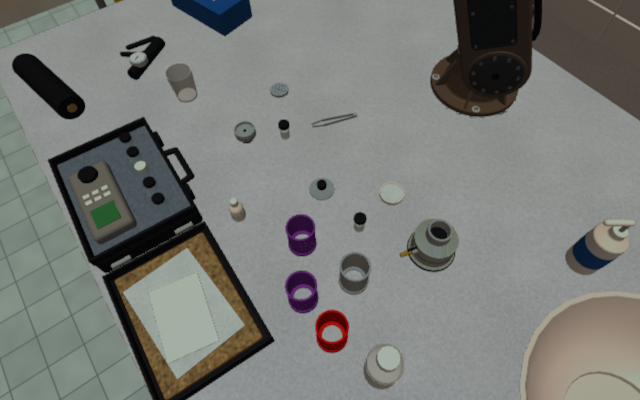

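The top view shows the receiver at (232,247), grey funnel (246,185), lid (323,211), filter base (404,188) and screen (434,241). The vials are at (278,214) and (388,217), the petri dish at (286,254) and the forceps at (376,263). The scene view agrees.

```bash
cat > h.py <<'E'
from plant import *
import numpy as np, cv2
from scipy.spatial.transform import Rotation as Ro
def toR(o): return Ro.from_euler('xyz',o,degrees=True).as_matrix()
def ray(s,u,v):
    f=200/np.tan(np.radians(s["fov_y"]/2)); W=np.array(s["world_to_cam"])
    d=W[:3,:3].T@np.array([(u-s["cx"])/f,-(v-s["cy"])/f,-1]); return -W[:3,:3].T@W[:3,3],d
def onplane(s,u,v,z):
    c,d=ray(s,u,v); return (c+d*(z-c[2])/d[2])[:2]
def proj(s,p):
    f=200/np.tan(np.radians(s["fov_y"]/2)); W=np.array(s["world_to_cam"])
    q=W[:3,:3]@np.asarray(p)+W[:3,3]; return np.array([s["cx"]+f*q[0]/-q[2],s["cy"]-f*q[1]/-q[2]])
def status():
    o=get_obs(); R=toR(o["orientation"]); p=o["tool_pos"]
    print("t",round(o["clock"],2),"p",(p*1000).round(1),"x",R[:,0].round(3),"jaw",R[:,2].round(3),"jawdeg",np.degrees(np.arctan2(R[1,2],R[0,2])).round(1),"F",o["force"].round(1),"open",round(o["opening"]*1000,1),"j",o["joint_pos"].round(0))
    return p,R
def go(x,y,z):
    p,R=status(); print("shift mm",(1000*R.T@(np.array([x,y,z])-p)).round(1))
def save(n,name,box=None,k=1):
    s=snapshot(n); im=s["frame"]
    if box: im=im[box[1]:box[3],box[0]:box[2]]
    cv2.imwrite(f"pics/{name}.png",cv2.resize(im,None,fx=k,fy=k,interpolation=cv2.INTER_CUBIC)); return s
E
python3 - <<'E'
from h import *
status()
t=snapshot("top");s=snapshot("scene")
for n,a,za,b,zb in [("rec",(229,246),.095,(439,230),.095),("funnel",(246,185),.08,(355,261),.08),("lid",(323,211),.032,(322,185),.032),("base",(404,188),.04,(245,129),.04),("screen",(434,241),.014,(280,89),.014),("viala",(278,214),.05,(360,217),.05),("vialb",(388,217),.05,(284,124),.05),("petri",(286,254),.014,(392,191),.014),("forc",(376,263),.004,(334,120),.004),("bottle",(180,155),.138,(388,356),.138)]:
    print(n,onplane(t,*a,za).round(3),onplane(s,*b,zb).round(3))
E
```

```text
t 0.15 p [ 275.5 -615.8  225.8] x [-0.001  0.001 -1.   ] jaw [-0.408  0.913  0.001] jawdeg 114.1 F [-0.3  0.2  0.1] open 87.8 j [-49.  21.   1.  -0. -70. -17.]
rec [0.44  0.285] [0.44 0.29]
funnel [0.609 0.24 ] [0.609 0.238]
lid [0.536 0.027] [0.539 0.034]
base [ 0.597 -0.207] [ 0.597 -0.208]
screen [ 0.444 -0.293] [ 0.442 -0.293]
viala [0.528 0.154] [0.529 0.157]
vialb [ 0.514 -0.157] [ 0.516 -0.156]
petri [0.415 0.135] [0.413 0.134]
forc [ 0.384 -0.124] [ 0.386 -0.124]
bottle [0.685 0.409] [0.685 0.413]
```

Run:
```python
from h import *
p,R=status(); w=snapshot("wrist"); W=w["world_to_cam"]
print("cam in tool",(R.T@(-W[:3,:3].T@W[:3,3]-p)).round(4),"axis",(R.T@-W[2,:3]).round(3))
print("tcp px",proj(w,p),"table under", proj(w,[*p[:2],0]))
go(.597,-.207,.2)
```

```text
t 0.25 p [ 275.6 -615.9  226.1] x [-0.     0.001 -1.   ] jaw [-0.408  0.913  0.001] jawdeg 114.1 F [-0.6  0.   0.9] open 87.7 j [-49.  21.   1.  -0. -70. -17.]
cam in tool [-0.1595  0.0755  0.0011] axis [ 0.962 -0.273 -0.001]
tcp px [316.64277884 259.29640586] table under [317.81438303 172.2340609 ]
t 0.3 p [ 275.6 -616.   226.2] x [-0.  0. -1.] jaw [-0.408  0.913  0.001] jawdeg 114.1 F [ 0.7 -0.2 -0.3] open 87.6 j [-49.  21.   1.  -0. -70. -17.]
shift mm [  26.3 -460.4  242. ]
```

Emit:
arm_command --commands '[2.6,-46,24.2,0,80,2.6,-46,24.2,0,80,2.6,-46,24.2,0,80,2.6,-46,24.2,0,80,2.6,-46,24.2,0,80]'

```text
clock: 0.92
tool_pos: [0.4384, -0.4089, 0.2121]
orientation: [34.3, 90.0, 148.1]
force: [0.2, -0.0, 1.1]
opening: 0.07
```

Emit:
arm_command --commands '[2.6,-46,24.2,0,80,2.6,-46,24.2,0,80,2.6,-46,24.2,0,80,2.6,-46,24.2,0,80,2.6,-46,24.2,0,80]'

```text
clock: 1.55
tool_pos: [0.6049, -0.1979, 0.1997]
orientation: [-118.7, 89.9, -5.0]
force: [0.6, -1.1, 1.0]
opening: 0.0702
```

Run:
```python
from h import *
go(.597,-.207,.2)
w=save("wrist","w1"); print(proj(w,[.597,-.207,.04]))
```

```text
t 1.55 p [ 604.9 -197.9  199.7] x [ 0.001 -0.    -1.   ] jaw [-0.403  0.915 -0.001] jawdeg 113.8 F [ 0.6 -1.1  1. ] open 70.2 j [ -1.  18.  -7.   0. -65. -66.]
shift mm [-0.3 10.9 -5.1]
[312.40725934 174.25275094]
```

View pics/w1.png

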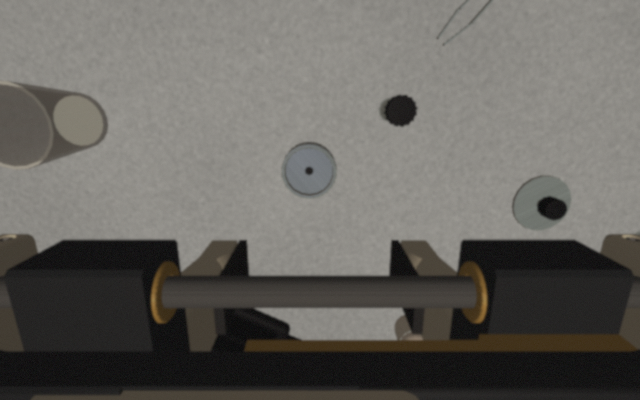

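```bash
cat >> h.py <<'E'
def fit(s,x,y,circles,r=.012,debug=True):
    """best xy for concentric circles [(diam,z),..] by mean radial image gradient"""
    g=cv2.GaussianBlur(cv2.cvtColor(s["frame"],cv2.COLOR_BGR2GRAY),(0,0),1.0).astype(np.float32)
    gx=cv2.Sobel(g,cv2.CV_32F,1,0);gy=cv2.Sobel(g,cv2.CV_32F,0,1)
    f=200/np.tan(np.radians(s["fov_y"]/2)); W=np.array(s["world_to_cam"]); a=np.linspace(0,2*np.pi,90,endpoint=False)
    def score(dx,dy):
        t=0
        for D,z in circles:
            P=np.c_[x+dx+D/2*np.cos(a),y+dy+D/2*np.sin(a),np.full(90,z)]@W[:3,:3].T+W[:3,3]
            u=s["cx"]-f*P[:,0]/P[:,2]; v=s["cy"]+f*P[:,1]/P[:,2]
            n=np.c_[u-u.mean(),v-v.mean()]; n/=np.linalg.norm(n,axis=1)[:,None]
            m=[cv2.remap(q,u.astype(np.float32)[None],v.astype(np.float32)[None],1)[0] for q in (gx,gy)]
            t+=np.clip(np.abs(m[0]*n[:,0]+m[1]*n[:,1]),0,80).mean()
        return t
    best=(0,0)
    for st,w in ((.001,r),(.00025,.0015)):
        c=best; k=np.arange(-w,w+1e-9,st)
        best=max(((c[0]+i,c[1]+j) for i in k for j in k),key=lambda q:score(*q))
    print("fit",np.round([1000*(x+best[0]),1000*(y+best[1])],1),"score",round(score(*best),1),"px",proj(s,[x+best[0],y+best[1],circles[0][1]]).round(1))
    return x+best[0],y+best[1]
E
python3 - <<'E'
from h import *
w=snapshot("wrist"); t=snapshot("top"); s=snapshot("scene")
for S in (w,t,s): fit(S,.597,-.207,[(.052,.04)])
for S in (w,t,s): fit(S,.536,.03,[(.06,.009)])
for S in (w,t,s): fit(S,.443,-.293,[(.05,.014)])
for S in (t,s): fit(S,.44,.287,[(.05,.095),(.04,.095)])
for S in (t,s): fit(S,.609,.239,[(.061,.08)])
x,y=fit(w,.597,-.207,[(.052,.04)])
go(x,y,.2)
E
```

```text
fit [ 594.5 -211.8] score 71.0 px [306.3 164.6]
fit [ 594.8 -209. ] score 49.0 px [404.7 188.8]
fit [ 600.2 -211.5] score 74.8 px [243.2 128.6]
fit [534.2  26. ] score 65.8 px [539.7 199. ]
fit [535.8  29. ] score 37.6 px [322.  211.7]
fit [538.2  29. ] score 74.2 px [321.4 188.8]
fit [ 452.8 -280.5] score 1.8 px [299.7 -19.5]
fit [ 442.5 -292.7] score 67.4 px [434.  241.6]
fit [ 445.3 -292.5] score 71.8 px [278.9  89.6]
fit [436.5 288.2] score 142.1 px [227.9 247.4]
fit [438.8 289.5] score 136.8 px [439.2 229.5]
fit [606.8 240.2] score 80.0 px [246.  185.7]
fit [615.2 244.8] score 77.7 px [354.6 265.6]
fit [ 594.5 -211.8] score 71.0 px [306.3 164.6]
t 1.75 p [ 604.3 -198.4  199.1] x [ 0. -0. -1.] jaw [-0.405  0.914 -0.   ] jawdeg 113.9 F [-0.  -0.4  0.4] open 70.5 j [ -1.  18.  -7.   0. -65. -66.]
shift mm [-0.9 14.4 -8.2]
```

Emit:
arm_command --commands '[30,6,-3,0,80,30,6,-3,0,80,0,0,0,0,80]'

```text
clock: 2.12
tool_pos: [0.5942, -0.2114, 0.1391]
orientation: [-128.0, 89.9, -14.3]
force: [-0.1, 0.2, 0.8]
opening: 0.0699
```

```bash
cat >> h.py <<'E'
def overlay(s,name,items,k=3,half=90):
    c=proj(s,[*items[0][:2],items[0][3]]).round().astype(int); x0,y0=max(c[0]-half,0),max(c[1]-half,0)
    im=s["frame"][y0:y0+2*half,x0:x0+2*half].copy(); im=cv2.resize(im,None,fx=k,fy=k,interpolation=cv2.INTER_CUBIC)
    a=np.linspace(0,2*np.pi,60)
    for x,y,D,z in items:
        P=np.array([proj(s,[x+D/2*np.cos(t),y+D/2*np.sin(t),z]) for t in a])
        for q in (k*(P-[x0,y0]+.5)).astype(int): cv2.circle(im,tuple(int(i) for i in q),1,(0,0,255),-1)
    cv2.imwrite(f"pics/{name}.png",im)
E
python3 - <<'E'
from h import *
status(); w=snapshot("wrist")
x,y=fit(w,.596,-.208,[(.052,.04)])
fit(w,.596,-.208,[(.052,.04),(.045,.04)])
overlay(w,"w2",[(x,y,.052,.04)])
E
```

```text
t 2.12 p [ 594.2 -211.4  139.1] x [ 0.002 -0.    -1.   ] jaw [-0.403  0.915 -0.001] jawdeg 113.7 F [-0.1  0.2  0.8] open 69.9 j [ -2.  20. -12.   0. -58. -64.]
fit [ 593.5 -212.2] score 72.7 px [317.  202.4]
fit [ 593.2 -212.5] score 127.1 px [316.9 202. ]
```

View pics/w2.png

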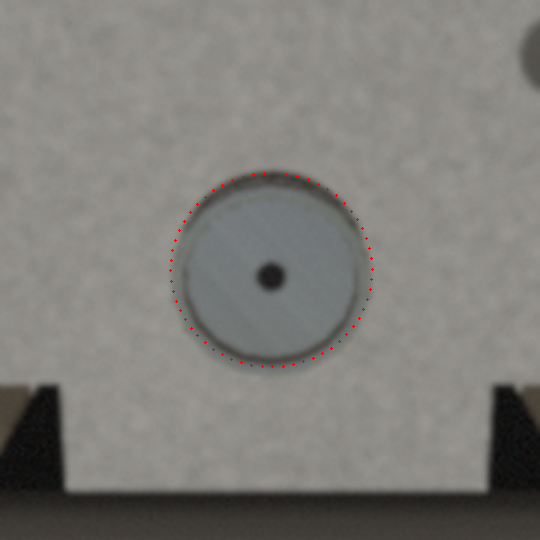

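Emit:
arm_command --commands '[42,1,-0.5,0,80,42,0,0,0,80,30,0,0,0,80,12,0,0,0,80,0,0,0,0,80]'

```text
clock: 2.8
tool_pos: [0.6024, -0.2158, 0.0219]
orientation: [-126.5, 88.9, -12.8]
force: [-0.2, 1.1, 1.2]
opening: 0.0702
```

Run:
```python
from h import *
go(.5934,-.2123,.012)
```

```text
t 2.8 p [ 602.4 -215.8   21.9] x [ 0.019 -0.004 -1.   ] jaw [-0.402  0.916 -0.012] jawdeg 113.7 F [-0.2  1.1  1.2] open 70.2 j [ -2.  28. -18.   0. -43. -64.]
shift mm [9.7 7.  7. ]
```

Emit:
arm_command --commands '[0,7,7,0,80,0,0,0,0,80]'

```text
clock: 3.05
tool_pos: [0.5943, -0.2123, 0.0246]
orientation: [-125.6, 88.7, -11.9]
force: [-0.5, 0.8, -0.0]
opening: 0.0702
```

Run:
```python
from h import *
go(.5934,-.2123,.012); print(get_obs()["qvel"].round(1), get_obs()["tau"].round(1))
```

```text
t 3.05 p [ 594.3 -212.3   24.6] x [ 0.023 -0.005 -1.   ] jaw [-0.402  0.915 -0.014] jawdeg 113.7 F [-0.5  0.8 -0. ] open 70.2 j [ -2.  27. -19.   0. -42. -65.]
shift mm [12.6  1.   0.5]
[-0.2 -0.3  1.6  0.7 -0.2  0. ] [  0.  -58.4  21.3   5.1   0.   -0. ]
```

Emit:
arm_command --commands '[-42,0,0,0,80,0,0,0,0,80]'

```text
clock: 3.3
tool_pos: [0.5942, -0.2121, 0.0698]
orientation: [-125.6, 88.5, -11.8]
force: [-0.6, -0.7, 0.6]
opening: 0.0704
```

Run:
```python
from h import *
status()
```

```text
t 3.3 p [ 594.2 -212.1   69.8] x [ 0.026 -0.005 -1.   ] jaw [-0.403  0.915 -0.015] jawdeg 113.8 F [-0.6 -0.7  0.6] open 70.4 j [ -2.  23. -17.   0. -48. -65.]
```

Emit:
arm_command --commands '[-42,0,0,0,80,0,0,0,0,80]'

```text
clock: 3.55
tool_pos: [0.5935, -0.2117, 0.1144]
orientation: [-124.9, 88.4, -11.1]
force: [0.4, 0.4, -0.3]
opening: 0.07
```

Run:
```python
from h import *
status()
```

```text
t 3.55 p [ 593.5 -211.7  114.4] x [ 0.028 -0.006 -1.   ] jaw [-0.403  0.915 -0.016] jawdeg 113.8 F [ 0.4  0.4 -0.3] open 70.0 j [ -2.  21. -15.   0. -53. -65.]
```

Emit:
arm_command --commands '[20,0,0,0,80,20,0,0,0,80,20,0,0,0,80,0,0,0,0,80]'

```text
clock: 4.05
tool_pos: [0.5956, -0.2117, 0.0545]
orientation: [-123.0, 88.1, -9.2]
force: [-0.6, 0.5, 0.1]
opening: 0.0702
```

Run:
```python
from h import *
go(.5934,-.2123,.012)
```

```text
t 4.05 p [ 595.6 -211.7   54.5] x [ 0.032 -0.005 -0.999] jaw [-0.403  0.915 -0.018] jawdeg 113.8 F [-0.6  0.5  0.1] open 70.2 j [ -2.  24. -18.   0. -45. -65.]
shift mm [42.4  3.4  1.1]
```

Emit:
arm_command --commands '[0,0,0,0,80,0,0,0,0,80,0,0,0,0,80,0,0,0,0,80,0,0,0,0,80]'

```text
clock: 4.68
tool_pos: [0.597, -0.2118, 0.0574]
orientation: [-122.8, 87.9, -9.0]
force: [0.4, -0.2, 0.6]
opening: 0.0702
```

Run:
```python
from h import *
status(); print(get_obs()["joint_pos"].round(2))
```

```text
t 4.67 p [ 597.  -211.8   57.4] x [ 0.036 -0.006 -0.999] jaw [-0.403  0.915 -0.02 ] jawdeg 113.8 F [ 0.4 -0.2  0.6] open 70.2 j [ -2.  24. -18.   0. -45. -65.]
[ -1.75  24.22 -18.28   0.37 -45.42 -64.7 ]
```

Emit:
arm_command --commands '[-42,0,0,0,80]'

```text
clock: 4.8
tool_pos: [0.5932, -0.2113, 0.0967]
orientation: [-123.1, 88.3, -9.3]
force: [0.9, 0.3, 0.3]
opening: 0.0699
```

Run:
```python
from h import *
status(); print(get_obs()["joint_pos"].round(2))
```

```text
t 4.8 p [ 593.2 -211.3   96.7] x [ 0.03  -0.005 -1.   ] jaw [-0.403  0.915 -0.016] jawdeg 113.8 F [0.9 0.3 0.3] open 69.9 j [ -2.  22. -16.   0. -50. -65.]
[ -1.73  21.59 -16.26   0.29 -50.45 -64.68]
```

Emit:
arm_command --commands '[0,0,0,0,80]'

```text
clock: 4.92
tool_pos: [0.5956, -0.2117, 0.1004]
orientation: [-123.2, 87.9, -9.4]
force: [0.7, -0.1, -0.6]
opening: 0.0701
```

Run:
```python
from h import *
status(); print(get_obs()["joint_pos"].round(2))
```

```text
t 4.92 p [ 595.6 -211.7  100.4] x [ 0.036 -0.006 -0.999] jaw [-0.404  0.915 -0.02 ] jawdeg 113.8 F [ 0.7 -0.1 -0.6] open 70.1 j [ -2.  21. -16.   0. -50. -65.]
[ -1.72  21.37 -16.06   0.36 -50.5  -64.68]
```

Emit:
arm_command --commands '[-42,0,0,0,80,-42,0,0,0,80,-42,0,0,0,80]'

```text
clock: 5.3
tool_pos: [0.5883, -0.2103, 0.2245]
orientation: [-122.7, 88.4, -8.9]
force: [1.9, -0.4, -0.6]
opening: 0.0699
```

Run:
```python
from h import *
status(); print(get_obs()["joint_pos"].round(2))
```

```text
t 5.3 p [ 588.3 -210.3  224.5] x [ 0.027 -0.004 -1.   ] jaw [-0.403  0.915 -0.015] jawdeg 113.8 F [ 1.9 -0.4 -0.6] open 69.9 j [ -2.  15.  -8.   0. -66. -65.]
[ -1.67  15.    -7.6    0.22 -65.84 -64.65]
```

Emit:
arm_command --commands '[0,0,0,0,80]'

```text
clock: 5.42
tool_pos: [0.5901, -0.2107, 0.2283]
orientation: [-122.8, 88.1, -9.0]
force: [-0.2, 0.4, -0.9]
opening: 0.0701
```

Run:
```python
from h import *
status(); print(get_obs()["joint_pos"].round(2))
```

```text
t 5.42 p [ 590.1 -210.7  228.3] x [ 0.033 -0.005 -0.999] jaw [-0.403  0.915 -0.018] jawdeg 113.8 F [-0.2  0.4 -0.9] open 70.1 j [ -2.  15.  -7.   0. -66. -65.]
[ -1.67  14.8   -7.39   0.27 -65.88 -64.64]
```

Emit:
arm_command --commands '[0,0,0,0,80,0,0,0,0,80,0,0,0,0,80,0,0,0,0,80,0,0,0,0,80]'

```text
clock: 6.05
tool_pos: [0.5884, -0.2103, 0.2241]
orientation: [-122.2, 88.4, -8.5]
force: [0.5, 0.5, -0.9]
opening: 0.0701
```

Run:
```python
from h import *
status(); print(get_obs()["joint_pos"].round(2),get_obs()["qvel"].round(2),get_obs()["tau"].round(2))
```

```text
t 6.05 p [ 588.4 -210.3  224.1] x [ 0.027 -0.004 -1.   ] jaw [-0.403  0.915 -0.015] jawdeg 113.8 F [ 0.5  0.5 -0.9] open 70.1 j [ -2.  15.  -8.   0. -66. -65.]
[ -1.68  15.01  -7.65   0.21 -65.77 -64.64] [ 0.11  0.19  0.02  0.05  0.1  -0.02] [-0.000e+00 -5.012e+01  2.878e+01  6.850e+00  4.000e-02  0.000e+00]
```

Emit:
arm_command --commands '[-62,0,0,0,80,-62,0,0,0,80]'

```text
clock: 6.3
tool_pos: [0.5827, -0.2093, 0.3445]
orientation: [-122.7, 89.1, -8.9]
force: [0.9, -0.9, -0.1]
opening: 0.0698
```

Run:
```python
from h import *
status(); print(get_obs()["joint_pos"].round(2),get_obs()["qvel"].round(2))
for i in range(3): snapshot("top")
status()
```

```text
t 6.3 p [ 582.7 -209.3  344.5] x [ 0.016 -0.002 -1.   ] jaw [-0.403  0.915 -0.008] jawdeg 113.7 F [ 0.9 -0.9 -0.1] open 69.8 j [ -2.  12.   4.   0. -81. -65.]
[ -1.64  11.85   3.74   0.12 -80.99 -64.63] [  0.27  -8.68  48.18  -0.91 -60.85   0.15]
t 6.45 p [ 584.5 -209.6  347.3] x [ 0.024 -0.003 -1.   ] jaw [-0.403  0.915 -0.012] jawdeg 113.7 F [ 0.9  0.  -0.6] open 70.5 j [ -2.  12.   4.   0. -81. -65.]
```

Emit:
arm_command --commands '[-62,0,0,0,80,0,0,0,0,80,-62,0,0,0,80,0,0,0,0,80]'

```text
clock: 6.95
tool_pos: [0.5798, -0.2086, 0.461]
orientation: [-120.6, 89.1, -6.8]
force: [0.2, -0.3, 0.2]
opening: 0.0697
```

```bash
cat >> h.py <<'E'
def settle(n=3):
    for i in range(n): snapshot("top")
    return status()
E
python3 - <<'E'
from h import *
status();settle(2)
E
```

```text
t 6.95 p [ 579.8 -208.6  461. ] x [ 0.015 -0.002 -1.   ] jaw [-0.403  0.915 -0.008] jawdeg 113.8 F [ 0.2 -0.3  0.2] open 69.7 j [ -2.  11.  18.   0. -95. -65.]
t 7.05 p [ 579.  -207.4  455.2] x [ 0.007  0.001 -1.   ] jaw [-0.403  0.915 -0.001] jawdeg 113.8 F [ 0.9 -0.5 -1.1] open 70.0 j [ -2.  12.  17.  -0. -95. -65.]
```

Emit:
arm_command --commands '[62,0,0,0,80]'

```text
clock: 7.18
tool_pos: [0.5811, -0.2079, 0.396]
orientation: [-114.7, 89.2, -0.9]
force: [1.1, 0.9, -2.3]
opening: 0.0703
```

Run:
```python
from h import *
status();settle(3)
```

```text
t 7.17 p [ 581.1 -207.9  396. ] x [ 0.014 -0.    -1.   ] jaw [-0.403  0.915 -0.006] jawdeg 113.8 F [ 1.1  0.9 -2.3] open 70.3 j [ -2.  11.   9.  -0. -87. -65.]
t 7.33 p [ 577.4 -207.   389.5] x [-0.003  0.002 -1.   ] jaw [-0.403  0.915  0.003] jawdeg 113.8 F [-0.3 -0.3  0.6] open 69.9 j [ -2.  12.   9.  -0. -88. -65.]
```

Emit:
arm_command --commands '[60,-6,-5.5,0,80]'

```text
clock: 7.45
tool_pos: [0.5883, -0.2107, 0.3385]
orientation: [-121.6, 89.4, -7.8]
force: [1.0, -0.8, -0.9]
opening: 0.0699
```

```bash
python3 -c "
from h import *
settle(2)"
```

```text
t 7.55 p [ 583.7 -208.7  327.4] x [-0.01   0.004 -1.   ] jaw [-0.403  0.915  0.008] jawdeg 113.8 F [-0.3 -0.6 -1.1] open 70.5 j [ -2.  13.   3.  -0. -81. -64.]
```

Emit:
arm_command --commands '[60,-6,-5.5,0,80]'

```text
clock: 7.68
tool_pos: [0.5949, -0.2124, 0.2769]
orientation: [-95.1, 89.9, 18.7]
force: [1.4, 0.3, -0.5]
opening: 0.0699
```

```bash
python3 -c "
from h import *
settle(2)"
```

```text
t 7.78 p [ 589.6 -210.5  266.4] x [-0.017  0.006 -1.   ] jaw [-0.402  0.915  0.012] jawdeg 113.7 F [-1.2  0.1 -1.1] open 70.4 j [ -2.  15.  -1.  -0. -74. -64.]
```

Emit:
arm_command --commands '[60,0,0,0,80]'

```text
clock: 7.9
tool_pos: [0.5937, -0.2115, 0.2147]
orientation: [41.9, 89.7, 155.7]
force: [0.5, 0.2, -1.4]
opening: 0.0702
```

```bash
python3 -c "
from h import *
settle(2)"
```

```text
t 8.0 p [ 586.9 -209.6  204.8] x [-0.023  0.007 -1.   ] jaw [-0.402  0.916  0.016] jawdeg 113.7 F [-0.6  0.6 -0.5] open 70.2 j [ -2.  17.  -7.  -0. -67. -64.]
```

Emit:
arm_command --commands '[60,0,0,0,80]'

```text
clock: 8.12
tool_pos: [0.5915, -0.2105, 0.1531]
orientation: [47.9, 89.3, 161.7]
force: [0.2, 0.0, -1.7]
opening: 0.0702
```

```bash
python3 -c "
from h import *
settle(2); go(.5934,-.2123,.012); w=snapshot('wrist'); fit(w,.5934,-.2123,[(.052,.04),(.045,.04)])"
```

```text
t 8.22 p [ 584.  -208.8  143.6] x [-0.029  0.008 -1.   ] jaw [-0.401  0.916  0.019] jawdeg 113.7 F [-0.5  1.1  0.1] open 70.2 j [ -2.  20. -11.  -0. -60. -64.]
t 8.22 p [ 584.  -208.8  143.6] x [-0.029  0.008 -1.   ] jaw [-0.401  0.916  0.019] jawdeg 113.7 F [-0.5  1.1  0.1] open 70.2 j [ -2.  20. -11.  -0. -60. -64.]
shift mm [131.2 -10.3  -9.6]
fit [ 593.2 -212.6] score 129.3 px [306.  213.7]
```

Emit:
arm_command --commands '[42,-5,-5,0,80,42,-5,-5,0,80,0,0,0,0,80]'

```text
clock: 8.65
tool_pos: [0.6076, -0.2164, 0.0767]
orientation: [59.7, 89.5, 173.7]
force: [0.6, -0.1, 0.8]
opening: 0.0702
```

```bash
python3 -c "
from h import *
go(.5934,-.2123,.012)"
```

```text
t 8.65 p [ 607.6 -216.4   76.7] x [-0.009  0.001 -1.   ] jaw [-0.406  0.914  0.005] jawdeg 113.9 F [ 0.6 -0.1  0.8] open 70.2 j [ -2.  25. -13.  -0. -52. -64.]
shift mm [64.8 10.8  9.3]
```

Emit:
arm_command --commands '[0,0,0,0,80]'

```text
clock: 8.78
tool_pos: [0.6102, -0.217, 0.0811]
orientation: [71.5, 89.8, -174.5]
force: [0.7, -0.2, 0.2]
opening: 0.0703
```

```bash
python3 -c "
from h import *
go(.5934,-.2123,.012)"
```

```text
t 8.78 p [ 610.2 -217.    81.1] x [-0.004 -0.    -1.   ] jaw [-0.407  0.914  0.001] jawdeg 114.0 F [ 0.7 -0.2  0.2] open 70.3 j [ -2.  25. -13.   0. -52. -64.]
shift mm [69.2 13.2 11. ]
```

Emit:
arm_command --commands '[25,7,6,0,80,22,6,5,0,80]'

```text
clock: 9.02
tool_pos: [0.5996, -0.213, 0.0427]
orientation: [-131.3, 89.5, -17.2]
force: [0.1, -0.0, -0.8]
opening: 0.0704
```

```bash
python3 -c "
from h import *
status(); settle(1); settle(1); go(.5934,-.2123,.012)"
```

```text
t 9.03 p [ 599.6 -213.    42.7] x [ 0.009 -0.003 -1.   ] jaw [-0.408  0.913 -0.006] jawdeg 114.1 F [ 0.1 -0.  -0.8] open 70.4 j [ -2.  26. -17.   0. -46. -64.]
t 9.07 p [ 597.6 -212.6   40.2] x [ 0.006 -0.002 -1.   ] jaw [-0.407  0.913 -0.004] jawdeg 114.0 F [-2.3  0.1 -2.3] open 70.3 j [ -2.  26. -17.   0. -46. -64.]
t 9.12 p [ 597.8 -212.7   41. ] x [ 0.005 -0.002 -1.   ] jaw [-0.408  0.913 -0.004] jawdeg 114.1 F [0.1 0.7 0.3] open 70.2 j [ -2.  26. -17.   0. -46. -64.]
t 9.12 p [ 597.8 -212.7   41. ] x [ 0.005 -0.002 -1.   ] jaw [-0.408  0.913 -0.004] jawdeg 114.1 F [0.1 0.7 0.3] open 70.2 j [ -2.  26. -17.   0. -46. -64.]
shift mm [29.   3.9  2.3]
```

Emit:
arm_command --commands '[15,2,1.2,0,80,13,2,1,0,80]'

```text
clock: 9.38
tool_pos: [0.5968, -0.2128, 0.0166]
orientation: [-129.1, 89.3, -14.9]
force: [0.6, 0.4, -0.2]
opening: 0.0701
```

```bash
python3 -c "
from h import *
settle(1); settle(1); go(.5934,-.2123,.012)"
```

```text
t 9.43 p [ 595.7 -212.7   14.8] x [ 0.01  -0.003 -1.   ] jaw [-0.408  0.913 -0.007] jawdeg 114.1 F [-1.2 -0.8  0.1] open 70.1 j [ -2.  28. -19.   0. -43. -64.]
t 9.47 p [ 595.4 -212.7   15.1] x [ 0.009 -0.003 -1.   ] jaw [-0.408  0.913 -0.006] jawdeg 114.1 F [ 0.4 -0.  -0.2] open 70.2 j [ -2.  28. -19.   0. -43. -64.]
t 9.47 p [ 595.4 -212.7   15.1] x [ 0.009 -0.003 -1.   ] jaw [-0.408  0.913 -0.006] jawdeg 114.1 F [ 0.4 -0.  -0.2] open 70.2 j [ -2.  28. -19.   0. -43. -64.]
shift mm [3.1 1.7 1.3]
```

Emit:
arm_command --commands '[3,1.8,1,0,80,0,0,0,0,50,0,0,0,0,50,0,0,0,0,50,0,0,0,0,50]'

```text
clock: 10.1
tool_pos: [0.5939, -0.2128, 0.0124]
orientation: [-133.5, 89.4, -19.4]
force: [0.2, 0.1, -1.1]
opening: 0.0517
```

```bash
python3 -c "
from h import *
settle(1); go(.437,.289,.25)"
```

```text
t 10.15 p [ 593.9 -212.9   12.4] x [ 0.009 -0.003 -1.   ] jaw [-0.408  0.913 -0.007] jawdeg 114.1 F [ 0.5 -0.2 -1.3] open 51.8 j [ -2.  28. -19.   0. -42. -64.]
t 10.15 p [ 593.9 -212.9   12.4] x [ 0.009 -0.003 -1.   ] jaw [-0.408  0.913 -0.007] jawdeg 114.1 F [ 0.5 -0.2 -1.3] open 51.8 j [ -2.  28. -19.   0. -42. -64.]
shift mm [-240.6  -63.4  520.6]
```

Emit:
arm_command --commands '[-40,0,0,0,50,-45,0,0,0,50,-45,0,0,0,50,-40,0,0,0,50]'

```text
clock: 10.65
tool_pos: [0.5887, -0.2115, 0.1814]
orientation: [86.8, 89.8, -159.1]
force: [0.6, 0.0, -2.7]
opening: 0.0515
```

```bash
python3 -c "
from h import *
settle(1); go(.437,.289,.2)"
```

```text
t 10.7 p [ 591.2 -212.4  187.7] x [ 0.005 -0.003 -1.   ] jaw [-0.408  0.913 -0.005] jawdeg 114.1 F [ 2.8 -1.1  4. ] open 51.7 j [ -2.  18.  -9.   0. -63. -64.]
t 10.7 p [ 591.2 -212.4  187.7] x [ 0.005 -0.003 -1.   ] jaw [-0.408  0.913 -0.005] jawdeg 114.1 F [ 2.8 -1.1  4. ] open 51.7 j [ -2.  18.  -9.   0. -63. -64.]
shift mm [-14.8 -64.  520.6]
```

Emit:
arm_command --commands '[-2,-6.2,50,0,50,-2,-6.2,50,0,50,-2,-6.2,50,0,50,-2,-6.2,50,0,50,-2,-6.2,50,0,50]'

```text
clock: 11.32
tool_pos: [0.5154, 0.0324, 0.1962]
orientation: [-136.7, 89.7, -23.0]
force: [1.4, -0.0, -2.4]
opening: 0.0513
```

Emit:
arm_command --commands '[-2,-6.2,50,0,50,-2,-6.2,50,0,50,-2,-6.2,50,0,50,-2,-6.2,50,0,50]'

```text
clock: 11.82
tool_pos: [0.4533, 0.2312, 0.2029]
orientation: [-134.2, 89.7, -20.5]
force: [0.9, 0.6, -2.9]
opening: 0.0514
```

```bash
python3 -c "
from h import *
settle(2); go(.437,.289,.2)
w=save('wrist','w3'); fit(w,.437,.289,[(.05,.095),(.04,.095)]);print(proj(w,[.437,.289,.095]))"
```

```text
t 11.93 p [453.2 233.6 203. ] x [ 0.005 -0.001 -1.   ] jaw [-0.405  0.914 -0.003] jawdeg 113.9 F [-0.6 -0.3 -2.7] open 51.3 j [  50.    6.  -22.    0.  -62. -116.]
t 11.93 p [453.2 233.6 203. ] x [ 0.005 -0.001 -1.   ] jaw [-0.405  0.914 -0.003] jawdeg 113.9 F [-0.6 -0.3 -2.7] open 51.3 j [  50.    6.  -22.    0.  -62. -116.]
shift mm [ 2.8 -7.6 57.2]
fit [436.  290.8] score 119.8 px [391.5 209.1]
[388.98549082 209.38397711]
```

View pics/w3.png

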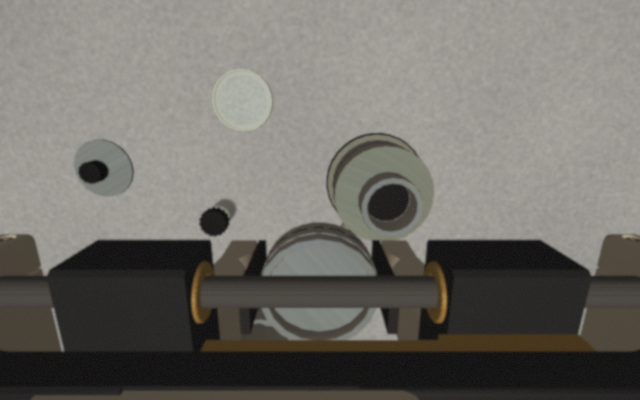

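Run:
```python
from h import *
w=snapshot("wrist")
x,y=fit(w,.437,.289,[(.05,.095),(.04,.095)])
a=fit(w,.437,.289,[(.05,.095)]); b=fit(w,.437,.289,[(.04,.095)]); fit(w,.437,.289,[(.09,.058)]);fit(w,.437,.289,[(.1,.0)])
overlay(w,"w4",[(x,y,.05,.095),(x,y,.04,.095),(x,y,.09,.058),(x,y,.1,.0)],k=4,half=75)
```

```text
fit [436. 291.] score 122.7 px [394.  210.2]
fit [431.8 285.2] score 58.1 px [390.1 202.8]
fit [433.8 289.8] score 80.0 px [393.9 207.2]
fit [434.8 290.5] score 62.5 px [385.8 196.5]
fit [432.8 287.5] score 50.5 px [374.3 179.4]
```

View pics/w4.png

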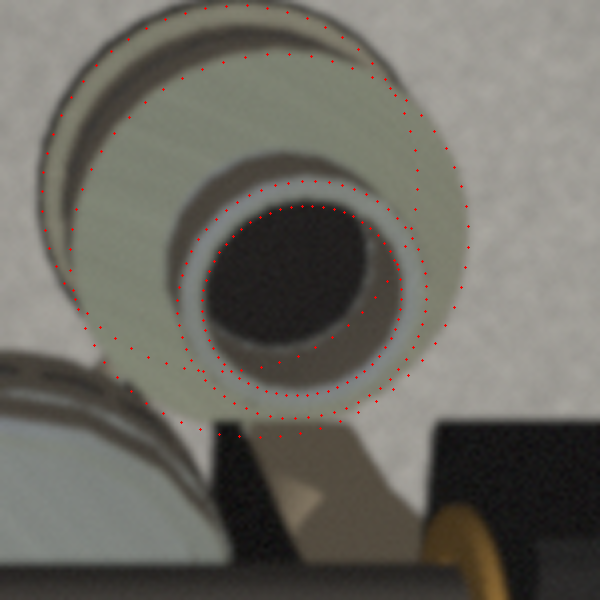

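Emit:
arm_command --commands '[0,-4,30,0,50,10,-3,27,0,50]'

```text
clock: 12.28
tool_pos: [0.4374, 0.2837, 0.1924]
orientation: [-141.4, 89.7, -27.8]
force: [0.2, -0.6, -2.4]
opening: 0.0514
```

```bash
python3 -c "
from h import *
settle(2); go(.4356,.290,.12)"
```

```text
t 12.38 p [436.4 283.9 190.7] x [ 0.002 -0.004 -1.   ] jaw [-0.402  0.916 -0.004] jawdeg 113.7 F [ 0.1 -1.5 -1.9] open 51.6 j [  55.    8.  -22.    0.  -61. -121.]
t 12.38 p [436.4 283.9 190.7] x [ 0.002 -0.004 -1.   ] jaw [-0.402  0.916 -0.004] jawdeg 113.7 F [ 0.1 -1.5 -1.9] open 51.6 j [  55.    8.  -22.    0.  -61. -121.]
shift mm [70.7 -1.8  6.2]
```

Emit:
arm_command --commands '[25,-1,3,0,50,25,-1,3,0,50]'

```text
clock: 12.62
tool_pos: [0.4373, 0.2888, 0.1412]
orientation: [-140.9, 89.8, -27.4]
force: [-0.1, -0.2, -3.1]
opening: 0.0515
```

```bash
python3 -c "
from h import *
settle(2); go(.4356,.290,.12)"
```

```text
t 12.72 p [436.2 287.5 139.5] x [ 0.    -0.006 -1.   ] jaw [-0.4    0.917 -0.005] jawdeg 113.6 F [-0.7 -0.7 -2.4] open 51.5 j [  55.   11.  -25.    0.  -54. -122.]
t 12.72 p [436.2 287.5 139.5] x [ 0.    -0.006 -1.   ] jaw [-0.4    0.917 -0.005] jawdeg 113.6 F [-0.7 -0.7 -2.4] open 51.5 j [  55.   11.  -25.    0.  -54. -122.]
shift mm [19.4 -0.5  2.6]
```

Emit:
arm_command --commands '[20,-0.5,2.5,0,50]'

```text
clock: 12.85
tool_pos: [0.4371, 0.2899, 0.1211]
orientation: [-168.8, 89.7, -55.3]
force: [-0.6, -0.9, -2.9]
opening: 0.0515
```

```bash
python3 -c "
from h import *
settle(2); go(.4356,.290,.0874)"
```

```text
t 12.95 p [435.2 288.2 118.5] x [-0.002 -0.008 -1.   ] jaw [-0.399  0.917 -0.007] jawdeg 113.5 F [-0.8  0.4 -1.8] open 51.3 j [  55.   12.  -27.    0.  -52. -122.]
t 12.95 p [435.2 288.2 118.5] x [-0.002 -0.008 -1.   ] jaw [-0.399  0.917 -0.007] jawdeg 113.5 F [-0.8  0.4 -1.8] open 51.3 j [  55.   12.  -27.    0.  -52. -122.]
shift mm [31.  -1.3  1.7]
```

Emit:
arm_command --commands '[12,0,1,0,50]'

```text
clock: 13.08
tool_pos: [0.4359, 0.2894, 0.1079]
orientation: [159.2, 89.7, -87.3]
force: [0.4, 1.3, -1.8]
opening: 0.0515
```

```bash
python3 -c "
from h import *
settle(2); go(.4356,.290,.0874); save('scene','s5',(340,150,500,300),4)"
```

```text
t 13.18 p [434.5 288.3 105.9] x [-0.003 -0.009 -1.   ] jaw [-0.398  0.917 -0.007] jawdeg 113.5 F [-0.4 -0.4 -2.4] open 51.6 j [  55.   13.  -28.    0.  -50. -122.]
t 13.18 p [434.5 288.3 105.9] x [-0.003 -0.009 -1.   ] jaw [-0.398  0.917 -0.007] jawdeg 113.5 F [-0.4 -0.4 -2.4] open 51.6 j [  55.   13.  -28.    0.  -50. -122.]
shift mm [18.5 -1.8  1.3]
```

View pics/s5.png

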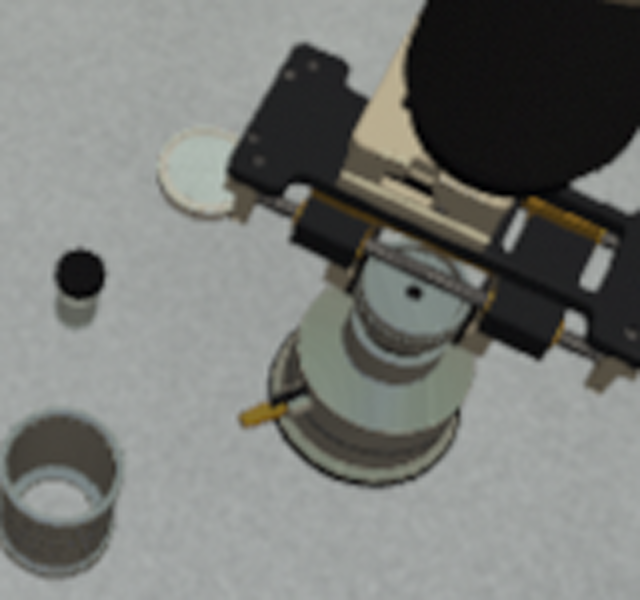

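The base hangs over the neck, in line with it, and there is no contact force yet. I'll keep lowering.

Emit:
arm_command --commands '[9,-1.5,1.3,0,50,4,0,0,0,50]'

```text
clock: 13.48
tool_pos: [0.4356, 0.2903, 0.0937]
orientation: [144.1, 89.5, -102.4]
force: [-4.7, -2.5, 2.8]
opening: 0.0513
```

```bash
python3 -c "
from h import *
settle(2); go(.4356,.290,.0874)"
```

```text
t 13.57 p [435.5 290.2  93.6] x [-0.002 -0.008 -1.   ] jaw [-0.399  0.917 -0.007] jawdeg 113.5 F [-2.3 -0.9 -3.7] open 51.4 j [  55.   14.  -28.    0.  -48. -122.]
t 13.57 p [435.5 290.2  93.6] x [-0.002 -0.008 -1.   ] jaw [-0.399  0.917 -0.007] jawdeg 113.5 F [-2.3 -0.9 -3.7] open 51.4 j [  55.   14.  -28.    0.  -48. -122.]
shift mm [ 6.2  0.  -0.2]
```

Emit:
arm_command --commands '[3,1,0,0,50,3,0,0,0,50]'

```text
clock: 13.82
tool_pos: [0.4348, 0.2897, 0.0877]
orientation: [147.0, 89.5, -99.5]
force: [-2.5, -2.1, -0.4]
opening: 0.0516
```

```bash
python3 -c "
from h import *
settle(2); go(.4356,.290,.0874)"
```

```text
t 13.93 p [434.8 289.7  87.6] x [-0.002 -0.008 -1.   ] jaw [-0.399  0.917 -0.007] jawdeg 113.5 F [-0.8 -1.8 -0.3] open 51.4 j [  55.   14.  -29.    0.  -47. -122.]
t 13.93 p [434.8 289.7  87.6] x [-0.002 -0.008 -1.   ] jaw [-0.399  0.917 -0.007] jawdeg 113.5 F [-0.8 -1.8 -0.3] open 51.4 j [  55.   14.  -29.    0.  -47. -122.]
shift mm [ 0.2 -0.9 -0. ]
```

Emit:
arm_command --commands '[1.5,0,0,0,50]'

```text
clock: 14.05
tool_pos: [0.4348, 0.2896, 0.0872]
orientation: [148.1, 89.5, -98.4]
force: [-10.3, -5.0, 24.1]
opening: 0.0511
```

```bash
python3 -c "
from h import *
settle(2)"
```

```text
t 14.15 p [434.8 289.7  87.4] x [-0.001 -0.008 -1.   ] jaw [-0.399  0.917 -0.007] jawdeg 113.5 F [-6.7 -4.6 12.2] open 51.2 j [  55.   14.  -29.    0.  -47. -122.]
```

Emit:
arm_command --commands '[0,0,0,0,65,0,0,0,0,95,0,0,0,0,95]'

```text
clock: 14.52
tool_pos: [0.4362, 0.2916, 0.0885]
orientation: [-178.8, 89.7, -65.2]
force: [0.1, -0.1, 0.8]
opening: 0.0716
```

```bash
python3 -c "
from h import *
settle(2)"
```

```text
t 14.62 p [436.1 291.4  88.3] x [ 0.002 -0.005 -1.   ] jaw [-0.4    0.917 -0.005] jawdeg 113.6 F [ 0.3 -0.3  0.1] open 79.0 j [  55.   14.  -29.    0.  -47. -122.]
```

Emit:
arm_command --commands '[-40,0,0,0,80,-40,0,0,0,80,-40,0,0,0,80]'

```text
clock: 15.0
tool_pos: [0.4346, 0.2906, 0.2078]
orientation: [140.3, 89.3, -106.2]
force: [1.1, 1.4, 0.1]
opening: 0.0702
```

Emit:
arm_command --commands '[0,11,-56,0,80,0,11,-56,0,80,0,11,-56,0,80,0,11,-56,0,80,0,11,-56,0,80]'

```text
clock: 15.62
tool_pos: [0.5002, 0.01, 0.2143]
orientation: [-158.3, 89.6, -44.3]
force: [1.6, 0.6, -0.6]
opening: 0.0705
```

```bash
python3 -c "
from h import *
go(.443,-.293,.2)"
```

```text
t 15.62 p [500.2  10.  214.3] x [ 0.005 -0.005 -1.   ] jaw [-0.407  0.913 -0.007] jawdeg 114.0 F [ 1.6  0.6 -0.6] open 70.5 j [ 24.   4. -22.   0. -63. -90.]
shift mm [  15.5  175.7 -253.4]
```

Emit:
arm_command --commands '[2,32,-45,0,80,2,32,-45,0,80,2,32,-45,0,80,2,32,-45,0,80,2,32,-45,0,80]'

```text
clock: 16.25
tool_pos: [0.445, -0.2696, 0.2055]
orientation: [-149.2, 89.5, -35.1]
force: [0.9, 0.1, -0.1]
opening: 0.0703
```

```bash
python3 -c "
from h import *
settle(1);go(.443,-.293,.2); w=snapshot('wrist'); fit(w,.443,-.293,[(.05,.014)])"
```

```text
t 16.3 p [ 443.4 -274.1  205. ] x [ 0.006 -0.006 -1.   ] jaw [-0.406  0.914 -0.008] jawdeg 113.9 F [ 1.2 -4.5  1.9] open 70.2 j [-10.   7. -21.   0. -62. -56.]
t 16.3 p [ 443.4 -274.1  205. ] x [ 0.006 -0.006 -1.   ] jaw [-0.406  0.914 -0.008] jawdeg 113.9 F [ 1.2 -4.5  1.9] open 70.2 j [-10.   7. -21.   0. -62. -56.]
shift mm [  5.1   8.  -17.1]
fit [ 440.  -296.5] score 51.2 px [300.7 166.5]
```

Emit:
arm_command --commands '[30,6,-9,0,80,30,6,-9,0,80]'

```text
clock: 16.6
tool_pos: [0.4419, -0.2953, 0.1457]
orientation: [-146.0, 89.2, -32.4]
force: [0.7, 0.7, -0.8]
opening: 0.07
```

```bash
python3 -c "
from h import *
settle(2); w=snapshot('wrist'); fit(w,.440,-.2965,[(.05,.006)]);x,y=fit(w,.440,-.2965,[(.05,.014)]); go(x,y,.008); overlay(w,'w6',[(x,y,.05,.014)])"
```

```text
t 16.7 p [ 439.9 -294.7  143.4] x [ 0.005 -0.005 -1.   ] jaw [-0.4    0.916 -0.007] jawdeg 113.6 F [-0.1  0.6 -0.3] open 70.1 j [-12.  11. -25.   0. -54. -54.]
fit [ 441.5 -296. ] score 45.2 px [316.7 192.3]
fit [ 440.  -296.5] score 55.4 px [316.7 192.8]
t 16.75 p [ 440.9 -294.7  145.2] x [ 0.007 -0.006 -1.   ] jaw [-0.401  0.916 -0.009] jawdeg 113.6 F [-0.4 -0.2  0.8] open 70.2 j [-12.  11. -25.   0. -54. -54.]
shift mm [ 1.372e+02  2.100e+00 -1.000e-01]
```

View pics/w6.png

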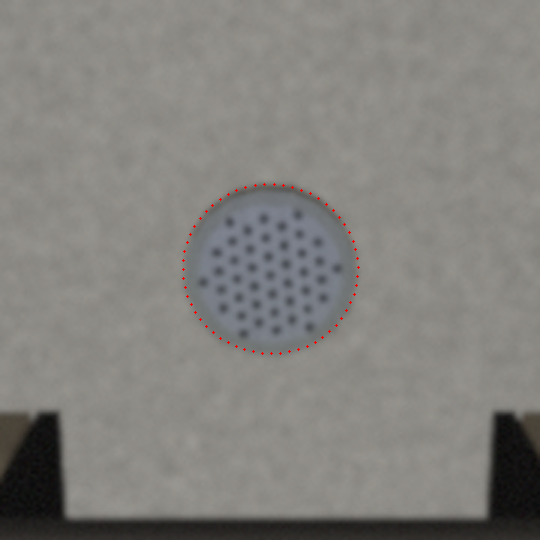

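The screen fit sits on the flange edge. I'll descend over it.

Emit:
arm_command --commands '[35,1,0,0,80,35,1,0,0,80]'

```text
clock: 17.0
tool_pos: [0.4443, -0.2964, 0.0791]
orientation: [-144.2, 88.9, -30.4]
force: [-0.5, 0.0, -0.6]
opening: 0.0699
```

```bash
python3 -c "
from h import *
settle(2);go(.440,-.2965,.009)"
```

```text
t 17.1 p [ 441.9 -295.6   76.7] x [ 0.01  -0.008 -1.   ] jaw [-0.402  0.915 -0.011] jawdeg 113.7 F [0.  0.6 0.5] open 70.0 j [-12.  15. -29.   0. -45. -54.]
t 17.1 p [ 441.9 -295.6   76.7] x [ 0.01  -0.008 -1.   ] jaw [-0.402  0.915 -0.011] jawdeg 113.7 F [0.  0.6 0.5] open 70.0 j [-12.  15. -29.   0. -45. -54.]
shift mm [67.7  2.5  0.7]
```

Emit:
arm_command --commands '[40,0,0,0,80]'

```text
clock: 17.23
tool_pos: [0.4462, -0.2966, 0.0405]
orientation: [-144.6, 88.8, -30.7]
force: [0.4, 0.2, -0.9]
opening: 0.0702
```

```bash
python3 -c "
from h import *
settle(2);go(.440,-.2965,.009)"
```

```text
t 17.32 p [ 441.1 -295.    35.6] x [ 0.006 -0.006 -1.   ] jaw [-0.402  0.915 -0.008] jawdeg 113.7 F [-2.   0.3 -0.1] open 70.4 j [-12.  19. -31.   0. -39. -54.]
t 17.32 p [ 441.1 -295.    35.6] x [ 0.006 -0.006 -1.   ] jaw [-0.402  0.915 -0.008] jawdeg 113.7 F [-2.   0.3 -0.1] open 70.4 j [-12.  19. -31.   0. -39. -54.]
shift mm [26.6  1.7 -0.7]
```

Emit:
arm_command --commands '[20,1,-0.5,0,80]'

```text
clock: 17.45
tool_pos: [0.443, -0.2965, 0.0185]
orientation: [-152.2, 89.3, -38.4]
force: [0.2, 0.3, 0.4]
opening: 0.0703
```

```bash
python3 -c "
from h import *
settle(2);go(.440,-.2965,.009)"
```

```text
t 17.55 p [ 440.7 -295.8   16.4] x [ 0.005 -0.006 -1.   ] jaw [-0.403  0.915 -0.008] jawdeg 113.8 F [-0.8  0.4 -0.2] open 70.0 j [-12.  20. -32.   0. -37. -54.]
t 17.55 p [ 440.7 -295.8   16.4] x [ 0.005 -0.006 -1.   ] jaw [-0.403  0.915 -0.008] jawdeg 113.8 F [-0.8  0.4 -0.2] open 70.0 j [-12.  20. -32.   0. -37. -54.]
shift mm [ 7.4  0.9 -0.3]
```

Emit:
arm_command --commands '[5,0.5,-0.5,0,80]'

```text
clock: 17.68
tool_pos: [0.4419, -0.2968, 0.0134]
orientation: [-156.8, 89.4, -43.0]
force: [0.5, -0.7, 0.0]
opening: 0.0699
```

```bash
python3 -c "
from h import *
settle(2);go(.440,-.2965,.009)"
```

```text
t 17.77 p [ 441.2 -296.7   12.5] x [ 0.007 -0.007 -1.   ] jaw [-0.403  0.915 -0.009] jawdeg 113.8 F [-0.  -0.4  0.3] open 70.2 j [-13.  21. -32.   0. -36. -54.]
t 17.77 p [ 441.2 -296.7   12.5] x [ 0.007 -0.007 -1.   ] jaw [-0.403  0.915 -0.009] jawdeg 113.8 F [-0.  -0.4  0.3] open 70.2 j [-13.  21. -32.   0. -36. -54.]
shift mm [3.5 1.  0.7]
```

Emit:
arm_command --commands '[4.5,1,0.5,0,80]'

```text
clock: 17.9
tool_pos: [0.4408, -0.2969, 0.009]
orientation: [-154.3, 89.4, -40.6]
force: [-0.4, -0.5, -0.7]
opening: 0.0705
```

```bash
python3 -c "
from h import *
settle(1)"
```

```text
t 17.95 p [ 440.2 -296.7    8.3] x [ 0.008 -0.007 -1.   ] jaw [-0.403  0.915 -0.009] jawdeg 113.8 F [-0.2  0.1 -0.8] open 70.1 j [-13.  21. -33.   1. -36. -54.]
```

Emit:
arm_command --commands '[0,0,0,0,45,0,0,0,0,45,0,0,0,0,45,0,0,0,0,45]'

```text
clock: 18.45
tool_pos: [0.4402, -0.2968, 0.0085]
orientation: [-156.5, 89.4, -42.7]
force: [-0.2, 1.2, -1.1]
opening: 0.0485
```

```bash
python3 -c "
from h import *
settle(1)"
```

```text
t 18.5 p [ 440.2 -296.8    8.5] x [ 0.008 -0.007 -1.   ] jaw [-0.403  0.915 -0.009] jawdeg 113.8 F [-0.4  0.1 -0.6] open 48.9 j [-13.  21. -33.   1. -36. -54.]
```

Emit:
arm_command --commands '[-20,0,0,0,45,-40,0,0,0,45,-45,0,0,0,45,-45,0,0,0,45]'

```text
clock: 19.0
tool_pos: [0.4359, -0.2947, 0.1582]
orientation: [121.2, 89.7, -125.1]
force: [1.3, 0.6, -1.0]
opening: 0.0485
```

Emit:
arm_command --commands '[-7,-33,47,0,45,-7,-33,47,0,45,-7,-33,47,0,45,-2,-33,47,0,45,-2,-33,47,0,45]'

```text
clock: 19.62
tool_pos: [0.4954, -0.0093, 0.1872]
orientation: [-150.7, 89.6, -37.4]
force: [1.7, -1.4, -0.9]
opening: 0.0487
```

```bash
python3 -c "
from h import *
go(.436,.290,.2)"
```

```text
t 19.62 p [495.4  -9.3 187.2] x [ 0.006 -0.004 -1.   ] jaw [-0.395  0.919 -0.006] jawdeg 113.3 F [ 1.7 -1.4 -0.9] open 48.7 j [ 22.   5. -25.   0. -59. -89.]
shift mm [-14.5 -63.7 298.3]
```

Emit:
arm_command --commands '[-4,-12,50,0,45,-4,-12,50,0,45,-4,-12,50,0,45,-4,-12,50,0,45,-4,-12,46,0,45]'

```text
clock: 20.25
tool_pos: [0.4506, 0.2493, 0.206]
orientation: [-153.3, 89.6, -40.0]
force: [0.5, 0.7, -0.9]
opening: 0.0483
```

Run:
```python
from h import *
settle(2); w=snapshot("wrist"); 
fit(w,.436,.290,[(.052,.115)]); fit(w,.436,.290,[(.045,.115)]); x,y=fit(w,.436,.290,[(.052,.115),(.045,.115)])
cv2.imwrite("pics/tmp.png",w["frame"])
overlay(w,"w7",[(x,y,.052,.115),(x,y,.045,.115)],k=3,half=100); go(x,y,.15)
```

```text
t 20.35 p [451.  251.6 206.1] x [ 0.006 -0.004 -1.   ] jaw [-0.399  0.917 -0.006] jawdeg 113.5 F [ 0.4 -0.2 -1.3] open 48.6 j [  51.    6.  -21.    0.  -62. -118.]
fit [435.8 292. ] score 51.8 px [375.5 209.2]
fit [434.8 288.8] score 63.4 px [372.2 206.4]
fit [434.5 288.8] score 114.9 px [372.3 206.1]
t 20.4 p [450.8 249.7 205.6] x [ 0.005 -0.005 -1.   ] jaw [-0.398  0.917 -0.006] jawdeg 113.5 F [-0.2 -0.9 -1.3] open 48.5 j [  51.    6.  -21.    0.  -62. -118.]
shift mm [55.4 -0.5 42.7]
```

View pics/w7.png

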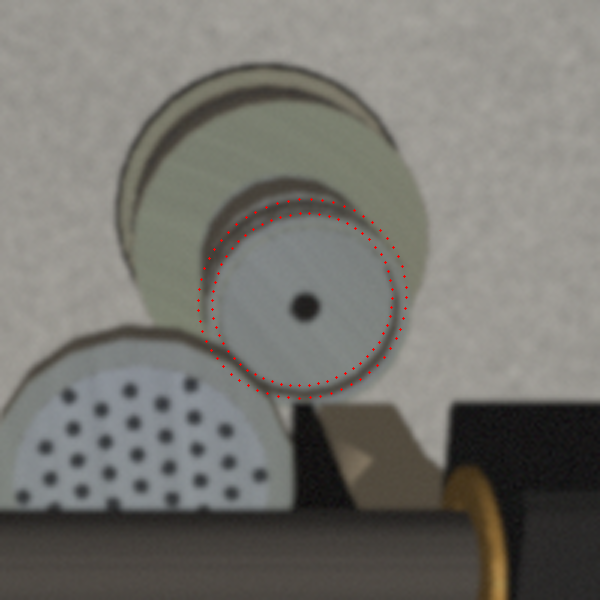

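Emit:
arm_command --commands '[5,0,22,0,45,12,0,20,0,45]'

```text
clock: 20.65
tool_pos: [0.434, 0.2876, 0.1881]
orientation: [-152.0, 89.6, -38.7]
force: [-0.1, -0.5, -1.6]
opening: 0.0484
```

```bash
python3 -c "
from h import *
settle(2); go(.4348,.2895,.13)"
```

```text
t 20.75 p [432.9 287.5 186.4] x [ 0.003 -0.007 -1.   ] jaw [-0.398  0.917 -0.007] jawdeg 113.4 F [ 0.4 -0.3 -1.2] open 48.7 j [  56.    8.  -22.    0.  -60. -122.]
t 20.75 p [432.9 287.5 186.4] x [ 0.003 -0.007 -1.   ] jaw [-0.398  0.917 -0.007] jawdeg 113.4 F [ 0.4 -0.3 -1.2] open 48.7 j [  56.    8.  -22.    0.  -60. -122.]
shift mm [56.4 -2.5  1.5]
```

Emit:
arm_command --commands '[25,0,0,0,45]'

```text
clock: 20.88
tool_pos: [0.4338, 0.288, 0.1623]
orientation: [-155.0, 89.6, -41.6]
force: [-0.7, -0.1, -1.7]
opening: 0.0487
```

```bash
python3 -c "
from h import *
settle(2); go(.4348,.2895,.13)"
```

```text
t 20.98 p [431.6 285.5 158.9] x [-0.001 -0.01  -1.   ] jaw [-0.397  0.918 -0.009] jawdeg 113.4 F [-0.6 -0.4 -1.5] open 48.6 j [  55.    9.  -24.    0.  -57. -122.]
t 20.98 p [431.6 285.5 158.9] x [-0.001 -0.01  -1.   ] jaw [-0.397  0.918 -0.009] jawdeg 113.4 F [-0.6 -0.4 -1.5] open 48.6 j [  55.    9.  -24.    0.  -57. -122.]
shift mm [28.8 -4.6  2.6]
```

Emit:
arm_command --commands '[14,-3,2,0,45,12,-2,1,0,45]'

```text
clock: 21.22
tool_pos: [0.4361, 0.2902, 0.133]
orientation: [162.9, 89.5, -83.7]
force: [0.1, -0.6, -1.4]
opening: 0.0488
```

```bash
python3 -c "
from h import *
settle(2); go(.4348,.2895,.1175)"
```

```text
t 21.32 p [435.7 289.8 132.3] x [-0.   -0.01 -1.  ] jaw [-0.397  0.918 -0.009] jawdeg 113.4 F [-0.1 -0.5 -2. ] open 48.5 j [  55.   11.  -26.    0.  -53. -122.]
t 21.32 p [435.7 289.8 132.3] x [-0.   -0.01 -1.  ] jaw [-0.397  0.918 -0.009] jawdeg 113.4 F [-0.1 -0.5 -2. ] open 48.5 j [  55.   11.  -26.    0.  -53. -122.]
shift mm [14.8  0.9  0.3]
```

Emit:
arm_command --commands '[5,0.5,0.2,0,45,3,0,0,0,45]'

```text
clock: 21.58
tool_pos: [0.4355, 0.2899, 0.1244]
orientation: [158.5, 89.4, -88.1]
force: [-0.5, -0.5, -0.5]
opening: 0.049
```

```bash
python3 -c "
from h import *
settle(2); go(.4348,.2895,.1175)"
```

```text
t 21.68 p [435.5 289.9 124.5] x [ 0.   -0.01 -1.  ] jaw [-0.397  0.918 -0.009] jawdeg 113.4 F [ 0.4 -0.  -0.8] open 48.8 j [  55.   12.  -26.    0.  -52. -122.]
t 21.68 p [435.5 289.9 124.5] x [ 0.   -0.01 -1.  ] jaw [-0.397  0.918 -0.009] jawdeg 113.4 F [ 0.4 -0.  -0.8] open 48.8 j [  55.   12.  -26.    0.  -52. -122.]
shift mm [ 7.   0.8 -0. ]
```

Emit:
arm_command --commands '[3,0,0,0,45,2,0,0,0,45]'

```text
clock: 21.92
tool_pos: [0.4357, 0.2901, 0.1198]
orientation: [163.1, 89.5, -83.5]
force: [0.0, -0.3, -1.7]
opening: 0.0485
```

```bash
python3 -c "
from h import *
settle(2); go(.4348,.2895,.1175)"
```

```text
t 22.02 p [435.7 290.1 119.7] x [ 0.001 -0.009 -1.   ] jaw [-0.397  0.918 -0.009] jawdeg 113.4 F [ 0.7 -0.3 -1.5] open 48.3 j [  55.   12.  -27.    0.  -52. -122.]
t 22.02 p [435.7 290.1 119.7] x [ 0.001 -0.009 -1.   ] jaw [-0.397  0.918 -0.009] jawdeg 113.4 F [ 0.7 -0.3 -1.5] open 48.3 j [  55.   12.  -27.    0.  -52. -122.]
shift mm [ 2.2  1.  -0.2]
```

Emit:
arm_command --commands '[2,0,0,0,45]'

```text
clock: 22.15
tool_pos: [0.4358, 0.2902, 0.1178]
orientation: [163.9, 89.5, -82.7]
force: [0.2, -0.3, -0.4]
opening: 0.0485
```

```bash
python3 -c "
from h import *
settle(2)"
```

```text
t 22.25 p [435.7 290.1 117.6] x [ 0.001 -0.009 -1.   ] jaw [-0.397  0.918 -0.009] jawdeg 113.4 F [ 0.1  1.  -1.7] open 48.4 j [  55.   12.  -27.    0.  -51. -122.]
```

Emit:
arm_command --commands '[1.5,0,0,0,45]'

```text
clock: 22.38
tool_pos: [0.4359, 0.2902, 0.1173]
orientation: [166.0, 89.5, -80.6]
force: [-8.8, -2.2, 20.5]
opening: 0.0486
```

```bash
python3 -c "
from h import *
settle(2)"
```

```text
t 22.48 p [435.9 290.2 117.4] x [ 0.002 -0.009 -1.   ] jaw [-0.397  0.918 -0.009] jawdeg 113.4 F [-5.  -2.4 11.3] open 49.1 j [  55.   12.  -27.    0.  -51. -122.]
```

Emit:
arm_command --commands '[0,0,0,0,60,0,0,0,0,80,0,0,0,0,80,-30,0,0,0,85,-45,0,0,0,85]'

```text
clock: 23.1
tool_pos: [0.4344, 0.2892, 0.1906]
orientation: [144.8, 89.1, -101.8]
force: [0.2, 0.2, 0.2]
opening: 0.0743
```

```bash
python3 -c "
from h import *
settle(2); go(.609,.240,.2)
w=snapshot('wrist'); fit(w,.435,.290,[(.05,.123)]); fit(w,.609,.24,[(.061,.08),(.053,.08)]); overlay(w,'w8',[(.435,.290,.05,.123)],half=95)"
```

```text
t 23.2 p [436.9 291.8 195.5] x [ 0.004 -0.007 -1.   ] jaw [-0.398  0.917 -0.008] jawdeg 113.4 F [0.  0.3 0.2] open 74.5 j [  55.    8.  -21.    0.  -61. -122.]
t 23.2 p [436.9 291.8 195.5] x [ 0.004 -0.007 -1.   ] jaw [-0.398  0.917 -0.008] jawdeg 113.4 F [0.  0.3 0.2] open 74.5 j [  55.    8.  -21.    0.  -61. -122.]
shift mm [  -3.4 -137.3 -116. ]
fit [436.5 291.5] score 46.2 px [318.1 213.7]
fit [595.5 248.8] score 55.3 px [207.6 331.6]
```

View pics/w8.png

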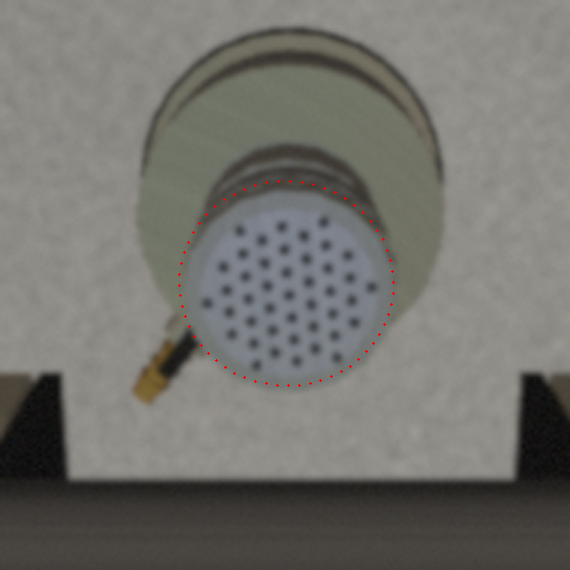

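Emit:
arm_command --commands '[-6,-34,-28,0,100,-6,-34,-28,0,100,-6,-34,-28,0,100,-6,-30,-26,0,100]'

```text
clock: 23.75
tool_pos: [0.602, 0.2423, 0.215]
orientation: [145.9, 89.4, -100.5]
force: [-0.5, 1.6, 0.7]
opening: 0.0876
```

```bash
python3 -c "
from h import *
settle(2)
w=snapshot('wrist'); fit(w,.609,.24,[(.061,.08)]);x,y=fit(w,.609,.24,[(.061,.08),(.053,.08)]); overlay(w,'w9',[(x,y,.061,.08),(x,y,.053,.08),(x,y,.062,.005)],half=95);go(x,y,.2)"
```

```text
t 23.85 p [603.7 241.5 214.4] x [-0.001 -0.01  -1.   ] jaw [-0.399  0.917 -0.009] jawdeg 113.5 F [-0.9  0.5 -1. ] open 87.8 j [  39.   19.   -4.    0.  -68. -106.]
fit [606.8 243.2] score 61.3 px [319.5 197.2]
fit [611.5 245. ] score 127.0 px [319.2 202.7]
t 23.9 p [602.  241.9 214.2] x [-0.002 -0.01  -1.   ] jaw [-0.399  0.917 -0.008] jawdeg 113.5 F [-0.3  0.4 -0.2] open 87.6 j [  39.   19.   -4.    0.  -68. -106.]
shift mm [ 14.1 -10.1  -0.8]
```

View pics/w9.png

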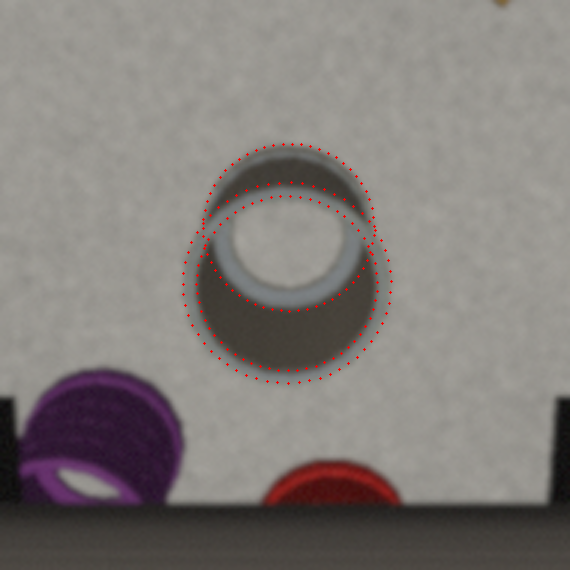

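Emit:
arm_command --commands '[35,-5,0,0,100,35,-5,0,0,100,25,0,0,0,100]'

```text
clock: 24.28
tool_pos: [0.6098, 0.2457, 0.1165]
orientation: [146.4, 89.5, -100.1]
force: [0.2, -0.4, -0.0]
opening: 0.0878
```

```bash
python3 -c "
from h import *
settle(2);go(.6115,.245,.025)"
```

```text
t 24.38 p [608.3 244.8 114.8] x [-0.006 -0.011 -1.   ] jaw [-0.399  0.917 -0.008] jawdeg 113.5 F [-0.5  0.4  0.1] open 88.0 j [  39.   24.  -10.    0.  -57. -106.]
t 24.38 p [608.3 244.8 114.8] x [-0.006 -0.011 -1.   ] jaw [-0.399  0.917 -0.008] jawdeg 113.5 F [-0.5  0.4  0.1] open 88.0 j [  39.   24.  -10.    0.  -57. -106.]
shift mm [89.8 -3.9 -0.4]
```

Emit:
arm_command --commands '[30,-2.5,0,0,100,30,-1,0,0,100,20,0,0,0,100]'

```text
clock: 24.75
tool_pos: [0.612, 0.2477, 0.0375]
orientation: [153.9, 89.5, -92.5]
force: [-1.4, -0.7, -0.7]
opening: 0.0876
```

```bash
python3 -c "
from h import *
settle(2);go(.6115,.245,.030)"
```

```text
t 24.85 p [611.  246.9  36.3] x [-0.003 -0.01  -1.   ] jaw [-0.401  0.916 -0.008] jawdeg 113.6 F [-0.4 -0.1  0. ] open 87.4 j [  39.   29.  -14.    0.  -48. -106.]
t 24.85 p [611.  246.9  36.3] x [-0.003 -0.01  -1.   ] jaw [-0.401  0.916 -0.008] jawdeg 113.6 F [-0.4 -0.1  0. ] open 87.4 j [  39.   29.  -14.    0.  -48. -106.]
shift mm [ 6.3  0.2 -1.9]
```

Emit:
arm_command --commands '[3,0,-1.9,0,100,0,0,0,0,58,0,0,0,0,58,0,0,0,0,58,0,0,0,0,58]'

```text
clock: 25.48
tool_pos: [0.6133, 0.2465, 0.0379]
orientation: [170.2, 89.6, -76.1]
force: [-0.2, 0.2, -2.4]
opening: 0.0593
```

Emit:
arm_command --commands '[0,0,0,0,58]'

```text
clock: 25.6
tool_pos: [0.6132, 0.2464, 0.0378]
orientation: [168.9, 89.6, -77.4]
force: [-0.3, 0.5, -1.7]
opening: 0.0595
```

```bash
python3 -c "
from h import *
settle(2)"
```

```text
t 25.7 p [613.3 246.4  37.7] x [ 0.002 -0.007 -1.   ] jaw [-0.402  0.916 -0.007] jawdeg 113.7 F [ 1.  -0.  -0.8] open 59.3 j [  39.   29.  -14.    0.  -48. -106.]
```

Emit:
arm_command --commands '[-20,0,0,0,58,-40,0,0,0,58,-45,0,0,0,58,-45,0,0,0,58,-20,0,0,0,58]'

```text
clock: 26.32
tool_pos: [0.6109, 0.2465, 0.2083]
orientation: [128.0, 89.3, -118.4]
force: [0.2, 0.9, -1.5]
opening: 0.0592
```

```bash
python3 -c "
from h import *
settle(2);go(.4357,.2903,.2); save('scene','s10',(260,90,500,270),3)"
```

```text
t 26.43 p [611.3 246.7 208.1] x [-0.005 -0.011 -1.   ] jaw [-0.401  0.916 -0.008] jawdeg 113.7 F [ 0.2  0.5 -2.4] open 59.5 j [  39.   20.   -3.    0.  -68. -106.]
t 26.43 p [611.3 246.7 208.1] x [-0.005 -0.011 -1.   ] jaw [-0.401  0.916 -0.008] jawdeg 113.7 F [ 0.2  0.5 -2.4] open 59.5 j [  39.   20.   -3.    0.  -68. -106.]
shift mm [  8.6 143.3 110.4]
```

View pics/s10.png

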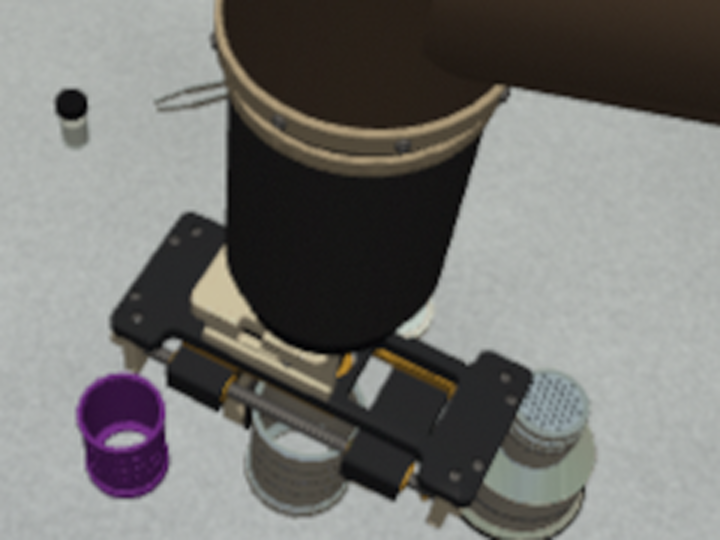

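Emit:
arm_command --commands '[-1,36,27,0,58,-1,36,27,0,58,-1,36,27,0,58,0,24,20,0,58]'

```text
clock: 26.98
tool_pos: [0.443, 0.2838, 0.2004]
orientation: [114.4, 88.4, -132.2]
force: [1.0, 1.3, -1.4]
opening: 0.0593
```

```bash
python3 -c "
from h import *
settle(2);go(.4376,.2913,.175)"
```

```text
t 27.07 p [442.2 284.  200.6] x [-0.019 -0.02  -1.   ] jaw [-0.398  0.917 -0.011] jawdeg 113.5 F [ 1.1 -0.6 -1.8] open 59.4 j [  54.    9.  -19.   -0.  -64. -120.]
t 27.07 p [442.2 284.  200.6] x [-0.019 -0.02  -1.   ] jaw [-0.398  0.917 -0.011] jawdeg 113.5 F [ 1.1 -0.6 -1.8] open 59.4 j [  54.    9.  -19.   -0.  -64. -120.]
shift mm [25.5  0.6  8.7]
```

Emit:
arm_command --commands '[-50,0,0,0,58]'

```text
clock: 27.2
tool_pos: [0.4406, 0.2834, 0.2463]
orientation: [112.8, 87.9, -133.7]
force: [1.1, 0.6, -0.9]
opening: 0.0596
```

```bash
python3 -c "
from h import *
settle(2)"
```

```text
t 27.3 p [444.9 286.4 253.9] x [-0.014 -0.017 -1.   ] jaw [-0.399  0.917 -0.01 ] jawdeg 113.5 F [ 0.5  0.1 -1.5] open 59.1 j [  54.    7.  -14.   -0.  -70. -120.]
```

Emit:
arm_command --commands '[-50,0,0,0,58]'

```text
clock: 27.42
tool_pos: [0.4439, 0.2858, 0.2999]
orientation: [113.8, 88.2, -132.7]
force: [0.3, 1.6, -2.1]
opening: 0.0593
```

```bash
python3 -c "
from h import *
settle(2)"
```

```text
t 27.52 p [447.9 288.4 308.1] x [-0.008 -0.013 -1.   ] jaw [-0.399  0.917 -0.008] jawdeg 113.5 F [ 0.3  0.7 -1. ] open 59.3 j [  54.    5.   -9.    0.  -77. -120.]
```

Emit:
arm_command --commands '[40,0,3,0,58,40,0,3,0,58,0,0,0,0,58,0,0,0,0,58]'

```text
clock: 28.02
tool_pos: [0.4461, 0.2926, 0.2242]
orientation: [122.9, 89.1, -123.7]
force: [-0.1, -0.1, -1.7]
opening: 0.0594
```

```bash
python3 -c "
from h import *
settle(1);go(.4376,.2913,.175)"
```

```text
t 28.07 p [445.8 292.5 224. ] x [-0.009 -0.013 -1.   ] jaw [-0.398  0.917 -0.008] jawdeg 113.4 F [ 0.4  0.1 -1.8] open 59.5 j [  54.    8.  -17.    0.  -66. -121.]
t 28.07 p [445.8 292.5 224. ] x [-0.009 -0.013 -1.   ] jaw [-0.398  0.917 -0.008] jawdeg 113.4 F [ 0.4  0.1 -1.8] open 59.5 j [  54.    8.  -17.    0.  -66. -121.]
shift mm [49.1  7.4  2.6]
```

Emit:
arm_command --commands '[20,3,1,0,58,20,3,1,0,58,0,0,0,0,58]'

```text
clock: 28.45
tool_pos: [0.4413, 0.2931, 0.1874]
orientation: [127.7, 89.4, -118.8]
force: [0.8, 0.2, -1.0]
opening: 0.0594
```

```bash
python3 -c "
from h import *
settle(1);go(.4376,.2913,.168); save('scene','s11',(370,120,530,270),4)"
```

```text
t 28.5 p [442.  293.7 188.5] x [-0.003 -0.007 -1.   ] jaw [-0.398  0.917 -0.005] jawdeg 113.5 F [-0.4  0.4 -1. ] open 59.4 j [  55.    9.  -20.    0.  -61. -121.]
t 28.5 p [442.  293.7 188.5] x [-0.003 -0.007 -1.   ] jaw [-0.398  0.917 -0.005] jawdeg 113.5 F [-0.4  0.4 -1. ] open 59.4 j [  55.    9.  -20.    0.  -61. -121.]
shift mm [20.5  4.8 -0.3]
```

View pics/s11.png

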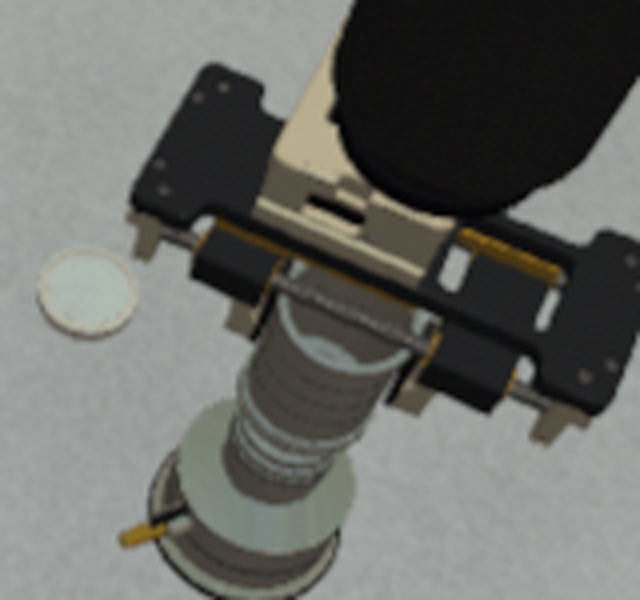

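The funnel hangs upright over the stack and in line with it. I'll lower it in small steps.

Emit:
arm_command --commands '[10,3,0,0,58,9,2,0,0,58]'

```text
clock: 28.8
tool_pos: [0.4385, 0.2928, 0.1713]
orientation: [158.9, 89.8, -87.6]
force: [-0.5, -0.0, -1.9]
opening: 0.0591
```

```bash
python3 -c "
from h import *
settle(2);go(.4376,.2913,.1547)"
```

```text
t 28.9 p [438.  292.3 170.4] x [-0.001 -0.005 -1.   ] jaw [-0.398  0.917 -0.004] jawdeg 113.5 F [-0.4 -0.7 -2.6] open 59.4 j [  55.    9.  -22.    0.  -58. -122.]
t 28.9 p [438.  292.3 170.4] x [-0.001 -0.005 -1.   ] jaw [-0.398  0.917 -0.004] jawdeg 113.5 F [-0.4 -0.7 -2.6] open 59.4 j [  55.    9.  -22.    0.  -58. -122.]
shift mm [15.7  0.7 -0.7]
```

Emit:
arm_command --commands '[4,0.5,0,0,58]'

```text
clock: 29.02
tool_pos: [0.4377, 0.2922, 0.1666]
orientation: [146.9, 89.7, -99.6]
force: [-0.3, -0.3, -1.8]
opening: 0.0594
```

```bash
python3 -c "
from h import *
settle(2);go(.4376,.2913,.1547)"
```

```text
t 29.12 p [437.2 291.8 165.9] x [-0.002 -0.006 -1.   ] jaw [-0.398  0.917 -0.005] jawdeg 113.5 F [-0.  -0.4 -2.8] open 59.4 j [  55.   10.  -23.    0.  -58. -122.]
t 29.12 p [437.2 291.8 165.9] x [-0.002 -0.006 -1.   ] jaw [-0.398  0.917 -0.005] jawdeg 113.5 F [-0.  -0.4 -2.8] open 59.4 j [  55.   10.  -23.    0.  -58. -122.]
shift mm [11.2 -0.2 -0.5]
```

Emit:
arm_command --commands '[4,0,-0.5,0,58]'

```text
clock: 29.25
tool_pos: [0.4377, 0.2915, 0.1621]
orientation: [141.6, 89.7, -105.0]
force: [-0.7, 0.7, -2.1]
opening: 0.0593
```

```bash
python3 -c "
from h import *
settle(1);settle(1)"
```

```text
t 29.3 p [437.3 291.2 161.2] x [-0.002 -0.006 -1.   ] jaw [-0.398  0.917 -0.005] jawdeg 113.5 F [-0.1 -0.4 -3.5] open 59.6 j [  55.   10.  -23.    0.  -57. -122.]
t 29.35 p [437.2 291.1 161.4] x [-0.003 -0.006 -1.   ] jaw [-0.398  0.917 -0.005] jawdeg 113.5 F [ 0.4  0.1 -2.4] open 59.4 j [  55.   10.  -23.    0.  -57. -122.]
```

Emit:
arm_command --commands '[3,0,0,0,58]'

```text
clock: 29.48
tool_pos: [0.4374, 0.2912, 0.1585]
orientation: [136.3, 89.6, -110.2]
force: [0.1, -0.4, -1.4]
opening: 0.0594
```

```bash
python3 -c "
from h import *
settle(1);settle(1)"
```

```text
t 29.52 p [437.1 290.9 157.9] x [-0.003 -0.007 -1.   ] jaw [-0.398  0.917 -0.005] jawdeg 113.4 F [ 0.6  0.  -2. ] open 59.6 j [  55.   10.  -23.    0.  -57. -122.]
t 29.57 p [437.1 290.9 158. ] x [-0.003 -0.007 -1.   ] jaw [-0.398  0.917 -0.005] jawdeg 113.5 F [-0.3 -0.2 -1.5] open 59.4 j [  55.   10.  -23.    0.  -57. -122.]
```

Emit:
arm_command --commands '[2.5,0,0,0,58]'

```text
clock: 29.7
tool_pos: [0.4372, 0.291, 0.1556]
orientation: [134.2, 89.6, -112.3]
force: [0.5, 0.1, -2.4]
opening: 0.0594
```

```bash
python3 -c "
from h import *
settle(2)"
```

```text
t 29.8 p [436.9 290.7 155.2] x [-0.003 -0.007 -1.   ] jaw [-0.398  0.917 -0.005] jawdeg 113.4 F [ 0.4  0.6 -1.8] open 59.3 j [  55.   10.  -24.    0.  -57. -122.]
```

Emit:
arm_command --commands '[1.2,0,0,0,58]'

```text
clock: 29.92
tool_pos: [0.4372, 0.2909, 0.1543]
orientation: [134.8, 89.6, -111.8]
force: [-0.9, -0.9, 6.5]
opening: 0.0595
```

```bash
python3 -c "
from h import *
settle(2)"
```

```text
t 30.02 p [437.2 290.9 154.4] x [-0.003 -0.007 -1.   ] jaw [-0.398  0.917 -0.005] jawdeg 113.5 F [ 0.2 -0.1  2.4] open 59.6 j [  55.   10.  -24.    0.  -56. -122.]
```

Emit:
arm_command --commands '[0,0,0,0,75,0,0,0,0,100,0,0,0,0,100,0,0,0,0,100]'

```text
clock: 30.52
tool_pos: [0.4374, 0.2911, 0.1547]
orientation: [137.1, 89.6, -109.5]
force: [-0.5, -0.1, -0.8]
opening: 0.0862
```

```bash
python3 -c "
from h import *
settle(1)"
```

```text
t 30.57 p [437.4 291.1 154.7] x [-0.002 -0.006 -1.   ] jaw [-0.398  0.917 -0.005] jawdeg 113.5 F [-0.9 -0.5  0.6] open 87.2 j [  55.   10.  -24.    0.  -56. -122.]
```

Emit:
arm_command --commands '[-30,0,0,0,100,-30,0,0,0,100,-30,0,0,0,100,-40,0,0,0,100]'

```text
clock: 31.08
tool_pos: [0.4363, 0.2905, 0.2847]
orientation: [125.0, 89.2, -121.6]
force: [0.6, 0.2, 0.3]
opening: 0.0876
```

```bash
python3 -c "
from h import *
settle(2); go(.5345,.027,.2); w=snapshot('wrist'); x,y=fit(w,.436,.291,[(.061,.197),(.053,.197)]);save('scene','s12',(340,120,540,270),4)
overlay(w,'w12',[(x,y,.061,.197),(x,y,.053,.197)],k=3,half=100)"
```

```text
t 31.18 p [438.4 292.2 289. ] x [-0.001 -0.006 -1.   ] jaw [-0.398  0.917 -0.005] jawdeg 113.5 F [-0.2 -0.7 -0.7] open 87.9 j [  55.    5.  -12.    0.  -74. -122.]
t 31.18 p [438.4 292.2 289. ] x [-0.001 -0.006 -1.   ] jaw [-0.398  0.917 -0.005] jawdeg 113.5 F [-0.2 -0.7 -0.7] open 87.9 j [  55.    5.  -12.    0.  -74. -122.]
shift mm [  90.5   17.3 -281.1]
fit [436.5 290.5] score 108.7 px [317.  203.7]
```

View pics/w12.png

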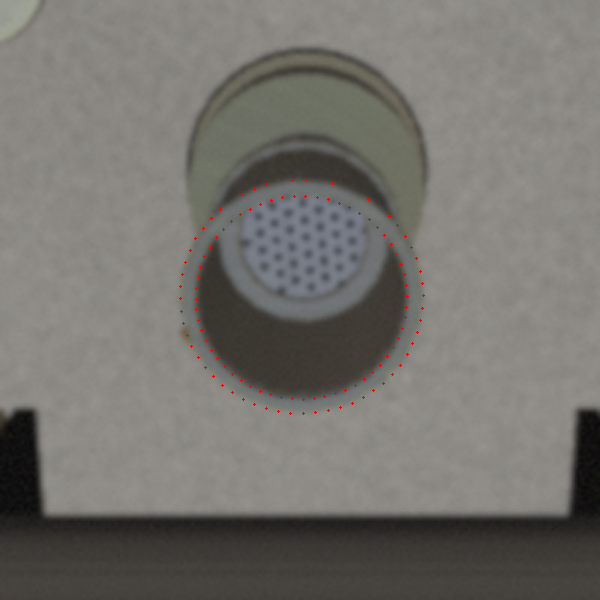

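Emit:
arm_command --commands '[4,3.5,-55,0,60,8,3.5,-55,0,60,8,3.5,-55,0,60,8,3.5,-55,0,60,8,3.5,-48,0,60]'

```text
clock: 31.9
tool_pos: [0.5269, 0.0334, 0.2447]
orientation: [112.4, 89.1, -133.7]
force: [1.3, 0.2, 0.6]
opening: 0.0534
```

```bash
python3 -c "
from h import *
settle(2); w=snapshot('wrist'); x,y=fit(w,.5345,.027,[(.06,.009)]); fit(w,x,y,[(.06,.009),(.022,.032)],.006); go(x,y,.12)"
```

```text
t 32.0 p [526.6  31.4 243.5] x [-0.014 -0.013 -1.   ] jaw [-0.401  0.916 -0.006] jawdeg 113.6 F [ 0.   0.4 -0.6] open 52.8 j [ 25.   7. -16.   0. -69. -92.]
fit [534.   26.8] score 57.2 px [313.  178.6]
fit [534.   26.8] score 137.2 px [313.  178.6]
t 32.05 p [526.6  33.  244.1] x [-0.013 -0.013 -1.   ] jaw [-0.401  0.916 -0.006] jawdeg 113.6 F [-0.4  0.7 -0.2] open 52.6 j [ 25.   6. -16.   0. -69. -92.]
shift mm [124.1  -6.4  -8. ]
```

Emit:
arm_command --commands '[40,-4,-4,0,60,40,-4,-4,0,60,30,0,0,0,60,0,0,0,0,60]'

```text
clock: 32.55
tool_pos: [0.5347, 0.0296, 0.13]
orientation: [107.6, 88.9, -138.7]
force: [0.3, 0.5, 0.8]
opening: 0.0526
```

```bash
python3 -c "
from h import *
settle(1); w=snapshot('wrist'); x,y=fit(w,.534,.0268,[(.06,.009),(.022,.032)],.008); fit(w,x,y,[(.022,.032)],.006);overlay(w,'w13',[(x,y,.06,.009),(x,y,.022,.032)],k=3,half=95); go(x,y,.013)"
```

```text
t 32.6 p [535.8  29.8 131.5] x [-0.012 -0.012 -1.   ] jaw [-0.402  0.915 -0.006] jawdeg 113.7 F [ 0.6 -0.6  0.9] open 52.9 j [ 24.  13. -24.   0. -54. -91.]
fit [534.  27.] score 138.5 px [316.4 195. ]
fit [532.2  26.3] score 80.0 px [316.  199.8]
t 32.65 p [536.8  30.  132.8] x [-0.009 -0.011 -1.   ] jaw [-0.403  0.915 -0.007] jawdeg 113.7 F [-0.1  0.4  0.2] open 52.5 j [ 24.  13. -24.   0. -54. -91.]
shift mm [119.8   2.1  -0.8]
```

View pics/w13.png

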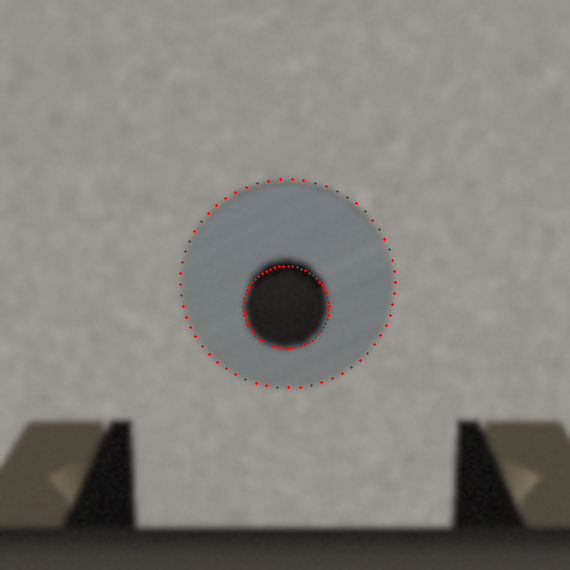

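The lid fit sits on the disc and knob edges, at (534, 27) mm. I'll descend onto it.

Emit:
arm_command --commands '[30,1,-0.5,0,60,30,1,0,0,60]'

```text
clock: 32.9
tool_pos: [0.539, 0.0305, 0.0775]
orientation: [165.7, 89.5, -80.5]
force: [0.5, -0.2, -0.9]
opening: 0.0528
```

```bash
python3 -c "
from h import *
settle(2); go(.534,.027,.013)"
```

```text
t 33.0 p [536.8  29.7  75.3] x [-0.004 -0.01  -1.   ] jaw [-0.404  0.915 -0.007] jawdeg 113.8 F [-0.3 -0.6  1.4] open 52.6 j [ 24.  17. -28.   1. -46. -91.]
t 33.0 p [536.8  29.7  75.3] x [-0.004 -0.01  -1.   ] jaw [-0.404  0.915 -0.007] jawdeg 113.8 F [-0.3 -0.6  1.4] open 52.6 j [ 24.  17. -28.   1. -46. -91.]
shift mm [62.4  3.2 -0.9]
```

Emit:
arm_command --commands '[20,1,0,0,60,18,1,0,0,60]'

```text
clock: 33.25
tool_pos: [0.5386, 0.0303, 0.0419]
orientation: [178.8, 89.5, -67.3]
force: [-0.2, 0.5, -1.2]
opening: 0.0528
```

```bash
python3 -c "
from h import *
settle(2); go(.534,.027,.013)"
```

```text
t 33.35 p [537.6  29.9  40.8] x [ 0.001 -0.009 -1.   ] jaw [-0.405  0.914 -0.008] jawdeg 113.9 F [0.3 0.9 0.4] open 52.5 j [ 24.  19. -30.   1. -41. -91.]
t 33.35 p [537.6  29.9  40.8] x [ 0.001 -0.009 -1.   ] jaw [-0.405  0.914 -0.008] jawdeg 113.9 F [0.3 0.9 0.4] open 52.5 j [ 24.  19. -30.   1. -41. -91.]
shift mm [27.8  4.3 -0.9]
```

Emit:
arm_command --commands '[14,3,-0.5,0,60]'

```text
clock: 33.48
tool_pos: [0.537, 0.0289, 0.0288]
orientation: [-170.3, 89.5, -56.3]
force: [-0.0, -0.5, -0.0]
opening: 0.0527
```

```bash
python3 -c "
from h import *
settle(2); go(.534,.027,.013)"
```

```text
t 33.58 p [534.5  27.9  26.6] x [-0.    -0.009 -1.   ] jaw [-0.405  0.914 -0.008] jawdeg 113.9 F [-0.3 -0.8 -0.1] open 52.4 j [ 24.  20. -31.   1. -39. -91.]
t 33.58 p [534.5  27.9  26.6] x [-0.    -0.009 -1.   ] jaw [-0.405  0.914 -0.008] jawdeg 113.9 F [-0.3 -0.8 -0.1] open 52.4 j [ 24.  20. -31.   1. -39. -91.]
shift mm [13.6  0.8 -0.5]
```

Emit:
arm_command --commands '[8,1.5,-0.5,0,60]'

```text
clock: 33.7
tool_pos: [0.5341, 0.027, 0.0192]
orientation: [167.0, 89.5, -79.1]
force: [-0.2, -0.2, -0.4]
opening: 0.0527
```

```bash
python3 -c "
from h import *
settle(2); go(.534,.027,.013)"
```

```text
t 33.8 p [532.7  26.5  18. ] x [-0.001 -0.009 -1.   ] jaw [-0.405  0.914 -0.008] jawdeg 113.9 F [ 0.1 -0.9  0.2] open 52.6 j [ 24.  21. -32.   1. -38. -91.]
t 33.8 p [532.7  26.5  18. ] x [-0.001 -0.009 -1.   ] jaw [-0.405  0.914 -0.008] jawdeg 113.9 F [ 0.1 -0.9  0.2] open 52.6 j [ 24.  21. -32.   1. -38. -91.]
shift mm [ 5.  -1.4 -0.1]
```

Emit:
arm_command --commands '[3.5,-1.2,0,0,60,0,0,0,0,15,0,0,0,0,15,0,0,0,0,15,0,0,0,0,15]'

```text
clock: 34.42
tool_pos: [0.5343, 0.0271, 0.0146]
orientation: [151.8, 89.5, -94.3]
force: [0.7, 0.3, -0.2]
opening: 0.021
```

Emit:
arm_command --commands '[0,0,0,0,15,0,0,0,0,15]'

```text
clock: 34.67
tool_pos: [0.5343, 0.0271, 0.0147]
orientation: [152.4, 89.5, -93.7]
force: [-0.2, 0.5, -0.2]
opening: 0.0214
```

```bash
python3 -c "
from h import *
settle(1)"
```

```text
t 34.73 p [534.3  27.1  14.6] x [-0.001 -0.009 -1.   ] jaw [-0.405  0.914 -0.008] jawdeg 113.9 F [ 0.5 -0.7 -0.2] open 21.0 j [ 24.  21. -32.   1. -38. -91.]
```

Emit:
arm_command --commands '[-25,0,0,0,15,-50,0,0,0,15,-60,0,0,0,15,-60,0,0,0,15,-55,0,0,0,15]'

```text
clock: 35.35
tool_pos: [0.5312, 0.0283, 0.2667]
orientation: [111.9, 89.0, -134.3]
force: [0.8, 0.7, -0.9]
opening: 0.021
```

```bash
python3 -c "
from h import *
settle(2); go(.4363,.2904,.27)"
```

```text
t 35.45 p [534.6  28.9 271.4] x [-0.002 -0.01  -1.   ] jaw [-0.405  0.914 -0.009] jawdeg 113.9 F [ 1.3  0.9 -1.4] open 21.1 j [ 24.   6. -13.   1. -72. -91.]
t 35.45 p [534.6  28.9 271.4] x [-0.002 -0.01  -1.   ] jaw [-0.405  0.914 -0.009] jawdeg 113.9 F [ 1.3  0.9 -1.4] open 21.1 j [ 24.   6. -13.   1. -72. -91.]
shift mm [ -1.1 -16.  278.9]
```

Emit:
arm_command --commands '[-1,-3,54,0,15,-1,-3,54,0,15,-1,-3,54,0,15,-1,-3,54,0,15,-1,-3,44,0,15]'

```text
clock: 36.08
tool_pos: [0.4411, 0.2768, 0.2741]
orientation: [151.7, 89.5, -94.8]
force: [0.7, 0.3, -1.4]
opening: 0.021
```

```bash
python3 -c "
from h import *
settle(2); go(.4363,.2904,.225)"
```

```text
t 36.17 p [440.9 278.4 273.8] x [-0.001 -0.008 -1.   ] jaw [-0.401  0.916 -0.007] jawdeg 113.6 F [-0.5 -0.8 -0.6] open 20.9 j [  54.    5.  -14.    0.  -72. -120.]
t 36.17 p [440.9 278.4 273.8] x [-0.001 -0.008 -1.   ] jaw [-0.401  0.916 -0.007] jawdeg 113.6 F [-0.5 -0.8 -0.6] open 20.9 j [  54.    5.  -14.    0.  -72. -120.]
shift mm [48.7 -0.8 13.2]
```

Orientation matches the grasp. I'll lower the lid.

Emit:
arm_command --commands '[16,0,8,0,15,16,0,4,0,15]'

```text
clock: 36.42
tool_pos: [0.4357, 0.2896, 0.24]
orientation: [151.8, 89.6, -94.5]
force: [0.6, -0.9, -0.7]
opening: 0.0208
```

```bash
python3 -c "
from h import *
settle(2); go(.4363,.2904,.215)"
```

```text
t 36.52 p [435.  288.6 238.7] x [-0.003 -0.01  -1.   ] jaw [-0.401  0.916 -0.008] jawdeg 113.6 F [ 0.4  0.5 -1.5] open 20.9 j [  55.    6.  -17.    0.  -68. -122.]
t 36.52 p [435.  288.6 238.7] x [-0.003 -0.01  -1.   ] jaw [-0.401  0.916 -0.008] jawdeg 113.6 F [ 0.4  0.5 -1.5] open 20.9 j [  55.    6.  -17.    0.  -68. -122.]
shift mm [23.7 -2.1  1.4]
```

Emit:
arm_command --commands '[12,0,1.5,0,15,8,0,0,0,15]'

```text
clock: 36.78
tool_pos: [0.4349, 0.289, 0.2177]
orientation: [140.9, 89.4, -105.6]
force: [-0.5, -0.0, -0.6]
opening: 0.0208
```

```bash
python3 -c "
from h import *
settle(2); go(.4363,.2904,.2066)"
```

```text
t 36.88 p [434.8 288.9 217.7] x [-0.003 -0.01  -1.   ] jaw [-0.399  0.917 -0.008] jawdeg 113.5 F [-0.2 -0.6 -0.8] open 21.3 j [  55.    7.  -19.    0.  -65. -122.]
t 36.88 p [434.8 288.9 217.7] x [-0.003 -0.01  -1.   ] jaw [-0.399  0.917 -0.008] jawdeg 113.5 F [-0.2 -0.6 -0.8] open 21.3 j [  55.    7.  -19.    0.  -65. -122.]
shift mm [11.1 -2.1  0.9]
```

Emit:
arm_command --commands '[3,-2,0.9,0,15]'

```text
clock: 37.0
tool_pos: [0.4366, 0.2906, 0.2151]
orientation: [143.1, 89.4, -103.4]
force: [0.1, -0.3, -0.8]
opening: 0.0212
```

```bash
python3 -c "
from h import *
settle(2); go(.4363,.2904,.2066)"
```

```text
t 37.1 p [436.4 290.5 214.5] x [-0.003 -0.01  -1.   ] jaw [-0.399  0.917 -0.008] jawdeg 113.5 F [ 0.  -0.4 -1.6] open 21.1 j [  55.    7.  -19.    0.  -65. -122.]
t 37.1 p [436.4 290.5 214.5] x [-0.003 -0.01  -1.   ] jaw [-0.399  0.917 -0.008] jawdeg 113.5 F [ 0.  -0.4 -1.6] open 21.1 j [  55.    7.  -19.    0.  -65. -122.]
shift mm [ 7.9  0.1 -0. ]
```

Emit:
arm_command --commands '[4,0,0,0,15]'

```text
clock: 37.22
tool_pos: [0.4366, 0.2908, 0.2108]
orientation: [142.0, 89.4, -104.5]
force: [-0.8, 0.9, -0.9]
opening: 0.0208
```

```bash
python3 -c "
from h import *
settle(2); go(.4363,.2904,.2066)"
```

```text
t 37.33 p [436.2 290.4 210.1] x [-0.004 -0.011 -1.   ] jaw [-0.399  0.917 -0.008] jawdeg 113.5 F [ 0.3  0.4 -1.6] open 21.1 j [  55.    7.  -19.    0.  -64. -122.]
t 37.33 p [436.2 290.4 210.1] x [-0.004 -0.011 -1.   ] jaw [-0.399  0.917 -0.008] jawdeg 113.5 F [ 0.3  0.4 -1.6] open 21.1 j [  55.    7.  -19.    0.  -64. -122.]
shift mm [ 3.5 -0.1 -0. ]
```

Spigot bottom is at 195.5 mm, inside the mouth, with no contact force. Now the last few mm.

Emit:
arm_command --commands '[2.5,0,0,0,15]'

```text
clock: 37.45
tool_pos: [0.4363, 0.2905, 0.2078]
orientation: [139.2, 89.4, -107.2]
force: [-0.7, 0.0, -1.3]
opening: 0.021
```

```bash
python3 -c "
from h import *
settle(2)"
```

```text
t 37.55 p [436.  290.3 207.4] x [-0.004 -0.011 -1.   ] jaw [-0.399  0.917 -0.008] jawdeg 113.5 F [ 0.6 -0.5 -0.6] open 20.8 j [  55.    7.  -20.    0.  -64. -122.]
```

Emit:
arm_command --commands '[1.5,0,0,0,15]'

```text
clock: 37.67
tool_pos: [0.4365, 0.2905, 0.2065]
orientation: [141.5, 89.4, -105.0]
force: [-0.8, -1.0, 10.2]
opening: 0.0207
```

```bash
python3 -c "
from h import *
settle(2)"
```

```text
t 37.77 p [436.4 290.5 206.5] x [-0.003 -0.01  -1.   ] jaw [-0.4    0.917 -0.008] jawdeg 113.6 F [-0.6 -0.3  3.9] open 21.0 j [  55.    7.  -20.    0.  -63. -122.]
```

Emit:
arm_command --commands '[0,0,0,0,35,0,0,0,0,50,0,0,0,0,60]'

```text
clock: 38.15
tool_pos: [0.4364, 0.2906, 0.2065]
orientation: [140.8, 89.4, -105.7]
force: [0.3, -0.3, 1.0]
opening: 0.0455
```

Emit:
arm_command --commands '[-25,0,0,0,60,-30,0,0,0,60,-30,0,0,0,60]'

```text
clock: 38.52
tool_pos: [0.4355, 0.2902, 0.2907]
orientation: [130.8, 89.1, -115.6]
force: [0.5, -0.0, 0.2]
opening: 0.0527
```

Emit:
arm_command --commands '[0,0,-50,0,60,0,0,-50,0,60,0,0,-50,0,60,0,0,-50,0,60]'

```text
clock: 39.02
tool_pos: [0.5179, 0.1061, 0.2953]
orientation: [141.4, 89.4, -104.7]
force: [0.6, 0.5, 0.0]
opening: 0.0527
```

Run:
```python
from h import *
settle(2); t=snapshot("top"); s=save("scene","s14",(240,60,560,300),2.4)
for S in (t,s):
    fit(S,.436,.290,[(.06,.201),(.022,.224)])
for n,x,y,D,z in [("viala",.528,.155,.026,.05),("vialb",.515,-.157,.026,.05),("petri",.414,.134,.058,.014)]:
    print(n); [fit(S,x,y,[(D,z)]) for S in (t,s)]
```

```text
t 39.12 p [518.5 104.  295.1] x [-0.003 -0.012 -1.   ] jaw [-0.402  0.916 -0.01 ] jawdeg 113.7 F [-0.2 -0.2  0.5] open 52.7 j [ 33.   5. -11.   0. -75. -99.]
fit [422.5 298.5] score 83.6 px [216.7 252.5]
fit [442.5 292.5] score 144.3 px [452.2 204.9]
viala
fit [515.5 141.5] score 45.1 px [282.6 218.4]
fit [528.  159.2] score 80.0 px [361.  217.6]
vialb
fit [ 508.5 -157. ] score 80.0 px [388.1 218.9]
fit [ 513.5 -154.5] score 80.0 px [285.  123.9]
petri
fit [415.2 136.8] score 59.8 px [285.4 254.1]
fit [414.5 134.8] score 45.2 px [391.6 191.4]
```

View pics/s14.png

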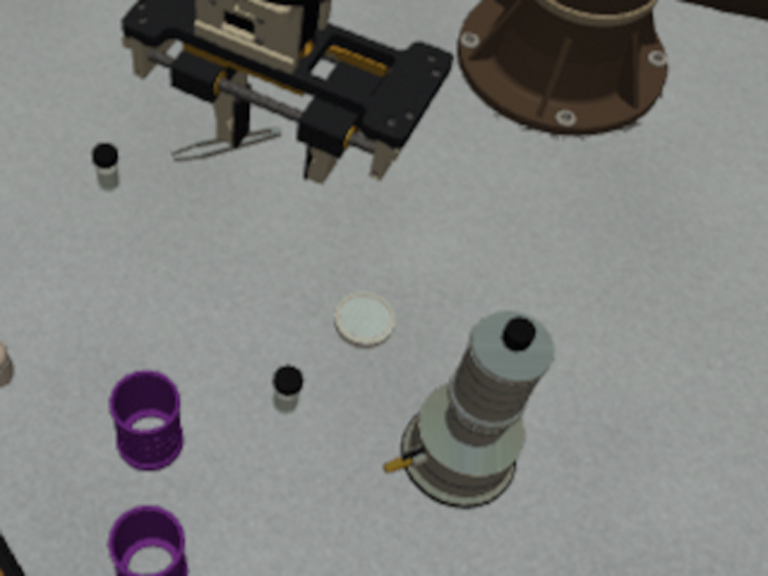

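The full stack stands upright, with the lid level on the funnel and the gripper clear. The vials, petri dish and forceps look unmoved. Handing in.

```bash
python3 -c "
from plant import *
print(close_job())"
```

```text
the job is handed in; nothing more can be done
None
```

The filtration set is built on the receiver in the order asked: filter base, screen, funnel, lid. I handed it in at about 39 s of the 131 s allowed.

**Seating:** Each part was lowered in small steps until it touched. Every contact came within about 0.5 mm of the seated height worked out from the given dimensions. The peak contact force was about 27 N, when pressing the base down. A picture taken after each of the screen and funnel steps shows the part seated and centred. The last scene picture shows the whole stack upright with the lid on and the gripper clear.

**Things left in place:** The vials, petri dish and forceps look unmoved in that picture. The sample bottle is outside that crop, so I did not check it again at the end; the arm did not go near it.

**Checks that disagreed:**
- **Lid position:** The last top-camera fit was off by about 15 mm. I put this down to the arm possibly blocking its view, but I did not look at that frame. The scene-camera fit put the lid about 6 mm in x from where I released it, roughly that camera's usual error.
- **Vials:** The last top-camera fit of vial_a also jumped, by about 18 mm. The scene camera found both vials within about 5 mm of where they were at the start.

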